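# Pull the hot spatter tray of a downdraft box

## Task

Free the hot spatter tray of the downdraft box so that it can be emptied: take the square key from its stand, push it fully home in the recessed lock on the sloping apron, turn it clockwise as far as it goes and leave it in the lock. Then take the hooked rod from its rest, reach it in under the apron, drop its hook into the tray's eye and pull the tray out to its stop, and lay the rod back in its rest as it lay before. Touch the hot tray with the rod only, and leave the other things on the bench where they are.

Things in the scene. Friction and masses are not known exactly. Their poses are not given: they have to be found in the camera images.
- downdraft: fixed blue sheet-metal downdraft box, 340 deep x 420 wide x 202 mm high, slatted grate on top, screen to 290 mm along the back edge; origin on the bench at the middle of its front; x points from the front into the box, z up, y to the left of someone looking along +x (facing its front). A switch box stands 45 mm out of its -y side. An open-sided sloping apron overhangs the front
- apron_lip (a point): middle of the lower edge of the bare aluminium apron (3 mm sheet), 100 mm before the box's front, 120 mm high, axes as the box's. From here the apron rises into the box at 35 deg to 190 mm height at the front. The lip runs along the whole front; its folded edge hangs down to 106 mm; the space below is open
- lock_face (a point): brass lock in the apron, on its slope at x -50, y 95, height 155 mm in the box's frame. Point: middle of the mouth of its square socket, 4.5 mm below the apron's face in a steel collar (43 mm inside, 2 mm proud). z points out along the lock's axis, 35 deg from vertical, leaning to the box's -x; x, y lie along the socket's sides and turn with it. Socket 16.4 mm square, chamfered 1.5 mm
- lock_floor (a point): middle of the floor of the square socket, 23.5 mm below lock_face along the axis (socket depth); same axes
- lock (a joint): turn of the lock in rad, clockwise seen from outside: 0 locked, stop at 1.4 (tray is free from about 0.8). Stays where it is left; needs about 0.12 N m; starts between 0 and 0.1. The key has about 0.16 rad of play in the socket
- eye (a point): centre of the steel drawbar eye on the front of the tray, under the apron and hidden from above: a flat lying ring of 9 mm round bar, 31 mm inner and 49 mm outer diameter, its hole vertical; at x -45, y -35, height 45 mm in the box's frame with the tray in, so 55 mm in behind the lip; it moves with the tray. It is carried by a 12 mm bar from the tray's front. Axes as the box's
- key_stand: fixed black plastic block 80 x 80 x 45 mm with thin steel feet to 88 mm; origin centre of underside. The key stands in its middle square hole, 16.4 mm wide and 35 mm deep
- key: loose steel square T-key, 0.12 kg: shank 14 mm square, 70 mm long (the last 4 mm tapered to 10 mm; a 22 mm round boss 64 to 70 mm above the foot), with a yellow cross bar 64 x 16 x 16 mm at the top along the key's x, its middle 78 mm above the foot. Origin at the foot, z along the shank up to the bar; the square's sides lie along x and y
- key_foot (a point): middle of the lower end of the key's shank (the key's origin)
- rest: fixed grey rest, base 200 x 70 x 6 mm, with two slotted uprights for the rod; origin on the bench under the middle of the rod's grip; x points along the rod towards its hook. Rear upright (8 mm thick) at x -44: floor 50 mm high, slot 23 mm wide, prongs to 70 mm; front upright at x +90: floor 56.5 mm, slot 16 mm wide, prongs to 74.5 mm. The rod lies with its axis 61 mm above the bench
- hook: loose hooked rod, 200 mm long, 0.2 kg: orange grip 100 (x -55 to +45) x 16 wide x 22 mm high, then a 9 mm round steel rod along x whose end is bent straight down at x 140 mm. Origin on the rod's axis in the grip, 55 mm from its rear end; x towards the hook, z up, the hook points down. At the start it lies in the rest with its origin over the rest's origin
- hook_point (a point): lower end of the rod's hook (9 mm thick): 140 mm ahead of and 35.5 mm below the rod's origin
- t_coupon: bystander: loose welded T of dark steel plate 120 x 80 x 61 mm; origin centre of underside
- lap_plates: bystander: two loose lapped dark steel plates about 112 x 97 x 12 mm; origin centre of underside
- magnet: bystander: red triangular welding magnet, 100 mm sides, 20 mm thick, lying; origin centre of underside
- chip_hammer: bystander: chipping hammer lying, 240 mm long, head 170 mm; origin at the front end of its rubber grip
- wire_brush: bystander: wire brush lying bristles up, 240 x 28 x 39 mm; origin centre of underside
- spray_can: bystander: upright spray can, 66 mm diameter, 190 mm high; origin centre of underside
- c_clamp: bystander: blue C-clamp lying, about 110 x 200 x 18 mm; origin near its middle
- tray: the hot spatter tray, 270 deep x 340 wide x 55 mm high steel pan with a grey front 28 mm behind the box's front, carrying the eye. Axes as the box's; origin on the box's origin when in; it slides out along the box's -x by 120 mm to a stop, needs about 3 N plus 8 N per m/s, stays where left; the lock's cam holds it in until turned
Not all that is in view belongs to the job. There is more than one size of the key; the one meant has the size given above.

How it is judged (in metres and radians):
On the way, in this order (a step that is already met when the one before it is completed fails the run):
1. the key is fully home in the lock (distance between key_foot and lock_floor below 0.006 m and angle between the z axis of key and the z axis of lock_face, either way round below 0.15 rad), for 0.1 s.
2. the key has turned the lock clockwise to its stop (value of joint lock above 1.2 rad and distance between key_foot and lock_floor below 0.008 m), for 0.1 s.
3. the rod's hook has dropped into the eye while the tray is still in (horizontal distance between hook_point and eye below 0.018 m and z of hook_point in the frame of eye below -0.004 m and x of eye in the frame of downdraft above -0.075 m), for 0.05 s.
4. the tray is pulled out to its stop with the hook in the eye (x of eye in the frame of downdraft below -0.155 m and horizontal distance between hook_point and eye below 0.02 m and z of hook_point in the frame of eye below -0.001 m), for 0.1 s.
At the end, for the whole second after the job is handed in: tray out by more than 105 mm (stop at 120); lock turned more than 1.15 rad with the key's foot still within 10 mm of the socket's floor; the rod at rest in both slots of its rest, hook to the front and pointing down (grip within 25 mm, along within 0.12 rad) (x of eye in the frame of downdraft below -0.15 m and value of joint lock above 1.15 rad and distance between key_foot and lock_floor below 0.01 m and horizontal distance between hook and rest below 0.025 m and z of hook in the frame of rest between 0.055 and 0.068 m and angle between the x axis of hook and the x axis of rest, either way round below 0.12 rad and x of hook_point in the frame of rest above 0.1 m and angle between hook's own z axis and vertical below 0.3 rad and linear speed of each of hook, key below 0.02 m/s); the robot touches nothing.
It fails at once if the gripper or arm touches the hot tray (contact force between any of the fingers, the arm and tray above 1 N).
It fails at once if the key touches the hot tray (contact force between key and tray above 1 N).
It fails at once if a bystander is moved more than 30 mm (distance of any of t_coupon, lap_plates, magnet, chip_hammer, wire_brush, spray_can, c_clamp from where it was at the start of the episode above 0.03 m).
It also fails if it takes over 67 s, if anything falls off the work surface, if the arm or the gripper's body presses on something with over 40 N, if the wrist force passes 120 N, or if a joint passes its speed limit or range.

## Robot

A 6-joint arm with a two-finger parallel gripper is mounted at the origin on the work surface. World frame = base frame: x ahead of the robot, y to its left, z up, the work surface at z = 0. Lengths are in m, angles in degrees, forces in N, time in s.
With the tool pointing down it reaches from about 0.4 to 0.825 m from the base axis. Payload 7 kg.
Tool frame: the origin (TCP) lies at the very end of the fingers, on their centre line; the grasp point (between the pads) lies 19 mm behind it; z points along the fingers, y is the direction in which the jaws open and shut (so a half turn about z gives the same grasp; the last joint's range is limited). The gripper opens to 88 mm and grips with 3 to 60 N. Pads are 19 mm wide; open, the fingers measure 130 mm over their backs; the gripper's body (78 mm by 193 mm) begins 47 mm behind the grasp point.
Start: joints at [-57.233, 20.546, 0.682, 0, -70.136, -16.507], TCP at [0.189, -0.648, 0.227] pointing down, gripper open.
Joint ranges: [-176.03, 176.03], [-82.01, 121.73], [-58.28, 71.71], [-173.87, 95.51], [-174.79, -0.11], [-173.66, 173.66]. Speed limits (degrees/s): [136.94, 136.94, 172.46, 180, 180, 180].

## Interface

Orientations are given as [roll, pitch, yaw] about the fixed x, y, z axes, in that order (R = Rz(yaw) Ry(pitch) Rx(roll)).
In Python, from plant import telemetry, optics, ctrl gives the robot as it stands.
- The arm moves only by the tool servo_tool, never from a script. Its argument "rows" is a list of rows, each a list of 3 entries, a list of its own where there are three numbers: the shift along the tool's x, y, z in m, then the turn, a rotation vector about the tool's x, y, z in units of 6 degrees (1.0 is 6 degrees), then the closure, from 0 (fully open) to 1 (shut). A call has 1 to 20 rows; each row shifts and turns the commanded pose from where the row before left it, along the tool's axes as they then stand; what a row does not reach is not made up. A row lasts 1/12 s, in which the tool goes at most 41.7 mm and 7.16 degrees, less where a joint would pass 70% of its speed; a pose out of reach is approached as far as the arm can. A call is refused whole if a number of a shift passes 0.0417 or a number of a turn 1, either way. A call with a gripper value outside its range is refused whole. The fingers move at their own pace and stop on an object; the grip force is fixed at half the most. Time passes only in rows, so rows that do not move let the fingers close. It gives the time, the measured TCP pose, the force and the opening at its end, in the units of the state.
- telemetry.get_obs(): the state, without advancing time (a new reading comes with each control period).
- optics.snapshot(name): name is "scene" or "top" or "wrist"; returns the picture (420x560x3 uint8, red, green, blue); there is no depth.
- optics.camera_info(name): a dict with "mtx" (3x3 intrinsics, pixels), "rvec" (rotation vector, rad) and "tvec" (3), from world to camera coordinates, as OpenCV has them. Camera axes: x right, y down, z forward; pixel columns grow to the right and rows downward; lengths in m; the calibration is good to about 2 mm. A picture is of the moment at which its call begins: read the wrist's pose just before it. camera_info takes no time and is no camera call; for the wrist camera it gives the pose at the moment of the call.
- ctrl.close_job(): hands the job in, once; it reports no verdict.
The state is a dict: "clock": time; "joint_pos": joint angles; "qvel": joint speeds; "tau": joint torques, N m; "tool_pos": TCP position; "orientation": TCP orientation; "force": force on the tool from outside, world axes, zero at the start; "moment": the same for the moment, N m; "opening": finger opening in m.
Only numpy, scipy, OpenCV 4.12 (cv2) and the standard library are available. Lean on these libraries where they do the work, as an engineer would, in place of code of your own. Each camera call takes 0.05 s, during which the arm holds its last target.

## Working session

There is one attempt and no reset: what is moved stays moved. The work goes in short steps, Python scripts to look and compute and a tool call to move; the robot and the scene stay as the last step left them, time stands still between calls to the robot, and variables do not carry over. Pictures are saved under pics/ and viewed, and the job is handed in when it is done.

Besides the shell and the picture viewer there is one more tool, called after "Request:" in YAML: its name, and indented under it one key for each argument. servo_tool: Moves the arm, as the interface text tells. Its arguments: {"type":"object","properties":{"rows":{"type":"array"}},"required":["rows"]}

```bash
ls; mkdir -p pics; python3 - <<'E'
from plant import telemetry, optics, ctrl
import cv2
print(telemetry.get_obs())
for n in ["scene","top"]:
    im=optics.snapshot(n); cv2.imwrite(f"pics/{n}0.png",im[:,:,::-1]); print(n,optics.camera_info(n))
E
```

```text
pics
{'clock': 0.0, 'joint_pos': array([-5.72326258e+01,  2.05923677e+01,  6.33518887e-01, -2.09059049e-02,
       -7.01362726e+01, -1.65066204e+01]), 'qvel': array([0.02330486, 0.10596033, 0.03775099, 0.04633516, 0.13342054,
       0.08157968]), 'tau': array([-1.33384838e-04, -5.82720816e+01,  2.93060714e+01,  6.99717432e+00,
        6.96364456e-03, -1.15057460e-04]), 'tool_pos': array([ 0.1888406 , -0.64752863,  0.22560776]), 'orientation': array([ 1.79903215e+02, -8.18639164e-03, -1.63746359e+02]), 'force': array([-0.93087926, -0.68506223,  0.42518264]), 'moment': array([ 0.0195113 , -0.02074199, -0.03445317]), 'opening': 0.08790052326682707}
scene {'mtx': array([[394.51837135,   0.        , 282.93069193],
       [  0.        , 394.51837135, 204.55186338],
       [  0.        ,   0.        ,   1.        ]]), 'rvec': array([ 1.76540383,  1.95624572, -0.63788466]), 'tvec': array([ 0.12334171, -0.30381258,  1.38131831])}
top {'mtx': array([[496.73704217,   0.        , 278.25334674],
       [  0.        , 496.73704217, 214.62482598],
       [  0.        ,   0.        ,   1.        ]]), 'rvec': array([ 2.17920066, -2.15944265,  0.08324091]), 'tvec': array([-0.0807672 ,  0.49004838,  1.22734843])}
```

View pics/scene0.png

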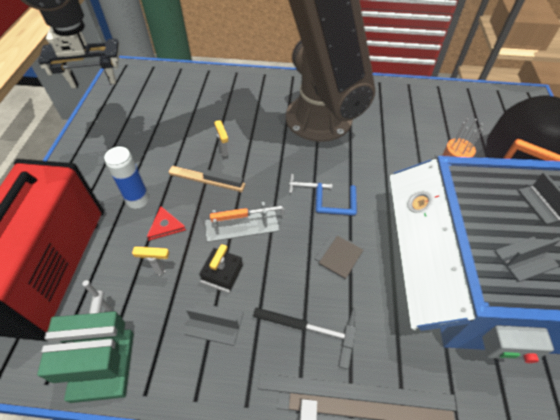

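View pics/top0.png

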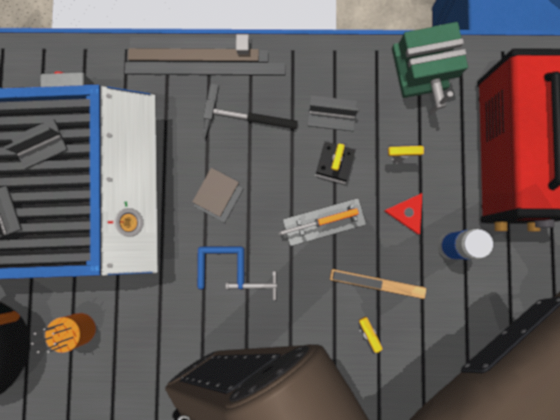

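```bash
cat > h.py <<'E'
import numpy as np, cv2
from plant import telemetry, optics
def cam(n):
    c=optics.camera_info(n); R=cv2.Rodrigues(c['rvec'])[0]; return c['mtx'],R,c['tvec'],c
def ray(n,uv,C=None):
    K,R,t,_=C or cam(n); d=R.T@np.linalg.inv(K)@np.array([uv[0],uv[1],1.]); o=-R.T@t; return o,d
def onz(n,uv,z,C=None):
    o,d=ray(n,uv,C); return o+d*(z-o[2])/d[2]
def proj(n,P,C=None):
    K,R,t,c=C or cam(n); return cv2.projectPoints(np.array(P,float).reshape(-1,1,3),c['rvec'],c['tvec'],c['mtx'],None)[0].reshape(-1,2)
def tri(obs):
    A=np.zeros((3,3));b=np.zeros(3)
    for o,d in obs:
        d=d/np.linalg.norm(d);M=np.eye(3)-np.outer(d,d);A+=M;b+=M@o
    p=np.linalg.solve(A,b); return p,[np.linalg.norm((np.eye(3)-np.outer(d,d)/(d@d))@(p-o)) for o,d in obs]
E
python3 - <<'E'
from h import *
import cv2
for n,crops in dict(top=[(280,90,160,160),(60,70,120,220)],scene=[(120,110,180,190),(370,140,190,220)]).items():
    im=cv2.imread(f"pics/{n}0.png")
    for i,(x,y,w,h) in enumerate(crops):
        s=min(800//w,600//h) if min(800//w,600//h)>1 else 2
        cv2.imwrite(f"pics/c_{n}{i}.png",cv2.resize(im[y:y+h,x:x+w],None,fx=s,fy=s,interpolation=cv2.INTER_CUBIC)); print(n,i,s)
for uv,z in [((338,157),.09),((406,151),.08),((370,335),.08),((128,222),.155),((330,220),.06),((157,95),.12),((157,272),.12),((100,88),.2),((100,275),.2)]:
    print(uv,onz('top',uv,z).round(3))
E
```

```text
top 0 3
top 1 2
scene 0 3
scene 1 2
(338, 157) [ 0.625 -0.219  0.09 ]
(406, 151) [ 0.642 -0.384  0.08 ]
(370, 335) [ 0.205 -0.294  0.08 ]
(128, 222) [0.459 0.26  0.155]
(330, 220) [ 0.475 -0.203  0.06 ]
(157, 95) [0.765 0.213 0.12 ]
(157, 272) [0.347 0.2   0.12 ]
(100, 88) [0.753 0.319 0.2  ]
(100, 275) [0.342 0.301 0.2  ]
```

View pics/c_top0.png

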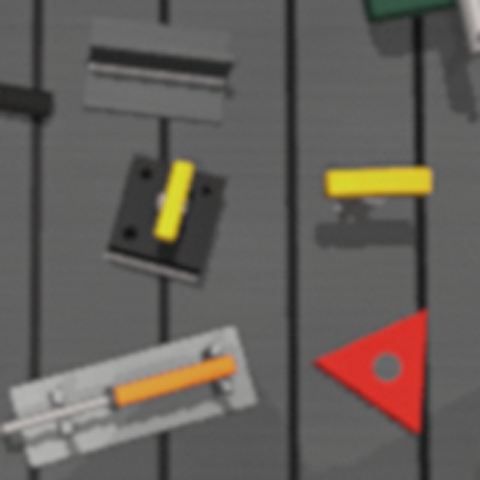

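View pics/c_scene0.png

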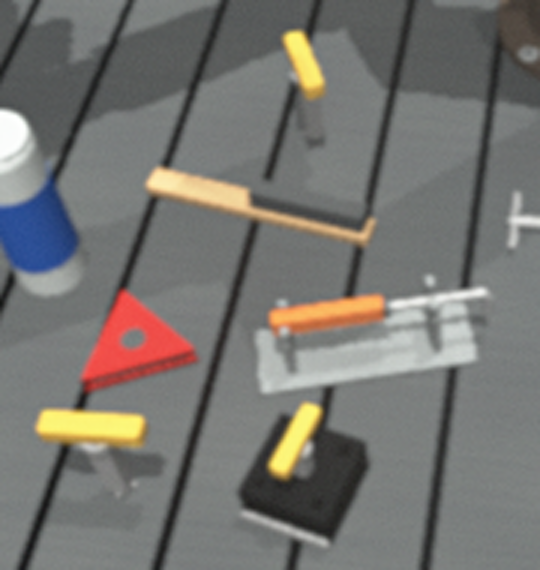

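View pics/c_top1.png

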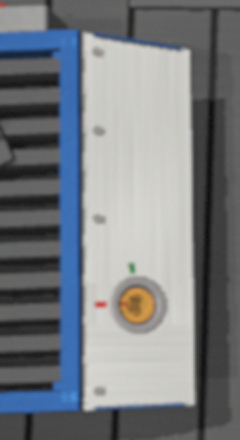

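View pics/c_scene1.png

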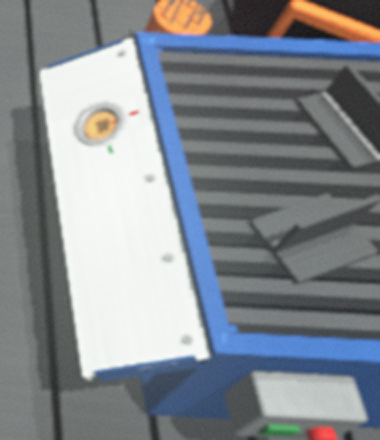

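```bash
python3 - <<'E'
from h import *
from scipy.optimize import least_squares
T,S=cam('top'),cam('scene')
pts={'lipL(+y)':((-.1,.21,.12),(60+193/2,70+405/2),(370+42/2,140+72/2)),
'lipR':((-.1,-.21,.12),(60+190/2,70+48/2),(370+88/2,140+378/2)),
'lock':((-.05,.095,.155),(128.5,222.5),(420,202.5))}
def f(p):
    c,s=np.cos(p[2]),np.sin(p[2]);r=[]
    for P,a,b in pts.values():
        w=np.array([[p[0]+c*P[0]-s*P[1],p[1]+s*P[0]+c*P[1],P[2]]])
        r+=[*(proj('top',w,T)[0]-a),*(proj('scene',w,S)[0]-b)]
    return np.array(r)
s=least_squares(f,[.55,.31,1.57]);print(s.x,np.degrees(s.x[2]),s.fun.round(1))
for k,(P,a,b) in pts.items(): print(k,*[x.round(4) for x in tri([ray('top',a,T),ray('scene',b,S)])[:1]])
# key
a=onz('top',(280+180/3,90+164/3),.096,T);b=onz('top',(280+167/3,90+238/3),.096,T);print('bar',a,b,np.linalg.norm(a-b))
for p,q in [((326,182),(432,180))]:
    a=onz('top',(280+p[0]/3,90+p[1]/3),.096,T);b=onz('top',(280+q[0]/3,90+q[1]/3),.096,T);print('other',np.linalg.norm(a-b))
print(cam('wrist'))
W=optics.snapshot('wrist');cv2.imwrite('pics/w0.png',W[:,:,::-1])
E
```

```text
[0.55311506 0.3124292  1.61657323] 92.62282334021981 [-0.9 -0.8 -0.3 -1.1 -1.8 -0.2 -1.3 -0.7  0.3 -1.1 -0.5 -0.6]
lipL(+y) [0.3458 0.204  0.1132]
lipR [0.7681 0.2218 0.118 ]
lock [0.4585 0.2605 0.1503]
bar [ 0.65319796 -0.22325687  0.096     ] [ 0.59343896 -0.21287481  0.096     ] 0.06065413769555806
other 0.08399567738457427
(array([[361.79082763,   0.        , 277.96231776],
       [  0.        , 361.79082763, 214.57493124],
       [  0.        ,   0.        ,   1.        ]]), array([[-0.28005784,  0.9599819 ,  0.00153634],
       [ 0.92693772,  0.2700008 ,  0.26054946],
       [ 0.24970795,  0.07439302, -0.96545928]]), array([ 0.67447682, -0.0324199 ,  0.38909666]), {'mtx': array([[361.79082763,   0.        , 277.96231776],
       [  0.        , 361.79082763, 214.57493124],
       [  0.        ,   0.        ,   1.        ]]), 'rvec': array([-1.78107182, -2.37440855, -0.31615369]), 'tvec': array([ 0.67447682, -0.0324199 ,  0.38909666])})
```

View pics/w0.png

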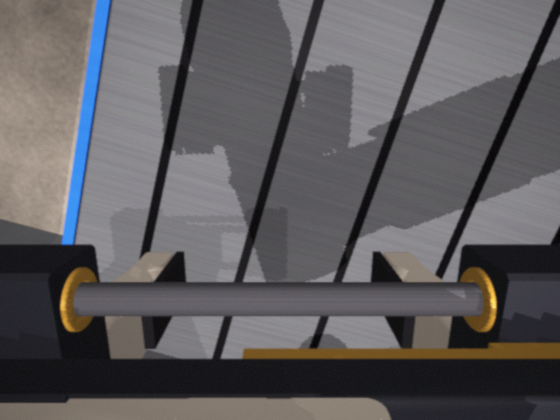

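```bash
cat >> h.py <<'E'
from scipy.spatial.transform import Rotation as Rn
def Rt(rpy): return Rn.from_euler('xyz',rpy,degrees=True)
def pose():
    o=telemetry.get_obs(); return o['tool_pos'],Rt(o['orientation']),o
def plan(p,R,p0=None,R0=None):
    """shift with start orientation, then turn"""
    if p0 is None: p0,R0,_=pose()
    d=R0.inv().apply(np.array(p)-p0); rv=(R0.inv()*R).as_rotvec(degrees=True)/6
    print('shift tool',d.round(4),'norm',np.linalg.norm(d).round(4),'| turn units',rv.round(2)); return d,rv
E
python3 - <<'E'
from h import *
p,R,o=pose()
K,Rc,t,_=cam('wrist'); c=-Rc.T@t
print('cam in tool',R.inv().apply(c-p), R.inv().apply(Rc.T@[0,0,1.]))
T=cam('top')
for uv,z in [((478,243),.19),((217,193),.012),((210,110),.02),((272,285),.01),((200,250),.01)]: print(uv,onz('top',uv,z,T).round(3))
plan([.623,-.218,.27],Rt([180,0,-99.9]))
E
```

```text
cam in tool [ 0.07002408 -0.00028113 -0.15733462] [-2.60674068e-01  9.66886045e-05  9.65426859e-01]
(478, 243) [ 0.418 -0.509  0.19 ]
(217, 193) [0.546 0.08  0.012]
(210, 110) [0.759 0.102 0.02 ]
(272, 285) [ 0.315 -0.062  0.01 ]
(200, 250) [0.4   0.121 0.01 ]
shift tool [-0.537   0.291  -0.0439] norm 0.6124 | turn units [ 1.000e-02  1.000e-02 -1.064e+01]
```

Request:
servo_tool:
  rows:
    - [[-0.0336,0.0182,-0.0027],[0,0,0],0]
    - [[-0.0336,0.0182,-0.0027],[0,0,0],0]
    - [[-0.0336,0.0182,-0.0027],[0,0,0],0]
    - [[-0.0336,0.0182,-0.0027],[0,0,0],0]
    - [[-0.0336,0.0182,-0.0027],[0,0,0],0]
    - [[-0.0336,0.0182,-0.0027],[0,0,0],0]
    - [[-0.0336,0.0182,-0.0027],[0,0,0],0]
    - [[-0.0336,0.0182,-0.0027],[0,0,0],0]
    - [[-0.0336,0.0182,-0.0027],[0,0,0],0]
    - [[-0.0336,0.0182,-0.0027],[0,0,0],0]
    - [[-0.0336,0.0182,-0.0027],[0,0,0],0]
    - [[-0.0336,0.0182,-0.0027],[0,0,0],0]
    - [[-0.0336,0.0182,-0.0027],[0,0,0],0]
    - [[-0.0336,0.0182,-0.0027],[0,0,0],0]
    - [[-0.0336,0.0182,-0.0027],[0,0,0],0]
    - [[-0.0336,0.0182,-0.0027],[0,0,0],0]
    - [[0,0,0],[0,0,-0.97],0]
    - [[0,0,0],[0,0,-0.97],0]
    - [[0,0,0],[0,0,-0.97],0]
    - [[0,0,0],[0,0,-0.97],0]

```text
clock: 1.82
tool_pos: [0.6236, -0.2174, 0.2692]
orientation: [180.0, -0.0, -140.1]
force: [-0.2, -0.3, 0.1]
opening: 0.0875
```

Request:
servo_tool:
  rows:
    - [[0,0,0],[0,0,-0.97],0]
    - [[0,0,0],[0,0,-0.97],0]
    - [[0,0,0],[0,0,-0.97],0]
    - [[0,0,0],[0,0,-0.97],0]
    - [[0,0,0],[0,0,-0.97],0]
    - [[0,0,0],[0,0,-0.97],0]
    - [[0,0,0],[0,0,-0.97],0]
    - [[0,0,0],[0,0,0],0]
    - [[0,0,0],[0,0,0],0]

```text
clock: 2.57
tool_pos: [0.6234, -0.2178, 0.2695]
orientation: [180.0, 0.0, -99.9]
force: [-0.0, 0.3, -0.1]
opening: 0.0879
```

```bash
python3 - <<'E'
from h import *
p,R,o=pose(); print(o['clock'],p,o['orientation'],o['joint_pos'],o['force'])
np.save('camw1.npy',np.array(cam('wrist')[3],dtype=object),allow_pickle=True)
W=optics.snapshot('wrist');cv2.imwrite('pics/w1.png',W[:,:,::-1])
E
```

```text
2.5667 [ 0.62340667 -0.21784785  0.26947398] [ 1.79969782e+02  3.36532074e-03 -9.99010608e+01] [-2.38180441e+00  1.79400647e+01  2.47613753e+00 -7.56339685e-03
 -7.45655902e+01 -7.51724078e+00] [-0.03412229  0.32467883 -0.05351785]
```

View pics/w1.png

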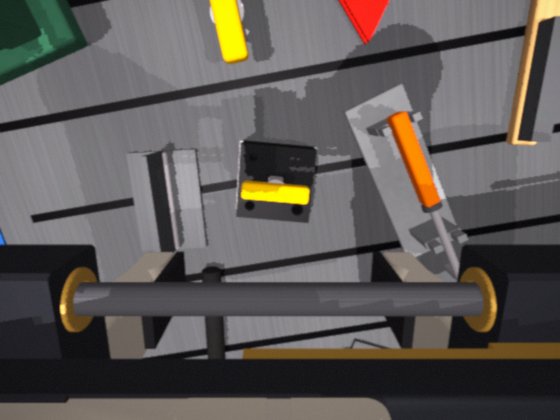

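```bash
python3 - <<'E'
from h import *
im=cv2.imread('pics/w1.png')
cv2.imwrite('pics/w1c.png',cv2.resize(im[130:230,220:330],None,fx=6,fy=6,interpolation=cv2.INTER_CUBIC))
hsv=cv2.cvtColor(im,cv2.COLOR_BGR2HSV);m=((hsv[...,0]>22)&(hsv[...,0]<35)&(hsv[...,1]>150)&(hsv[...,2]>230)).astype('u1');m[:150]=0;m[225:]=0
c=max(cv2.findContours(m,0,2)[0],key=cv2.contourArea);print(cv2.minAreaRect(c),cv2.contourArea(c))
b=cv2.boxPoints(cv2.minAreaRect(c));print(b, [onz('wrist',x,.096).round(4) for x in b])
print(onz('wrist',cv2.minAreaRect(c)[0],.096))
E
```

```text
((274.72705078125, 192.88929748535156), (67.18126678466797, 15.939847946166992), 4.969740867614746) 914.0
[[240.57227 197.91931]
 [241.95312 182.0394 ]
 [308.88184 187.85928]
 [307.50098 203.7392 ]] [array([ 0.6584, -0.221 ,  0.096 ]), array([ 0.6542, -0.2355,  0.096 ]), array([ 0.594 , -0.2194,  0.096 ]), array([ 0.5976, -0.2047,  0.096 ])]
[ 0.62610472 -0.22021676  0.096     ]
```

View pics/w1c.png

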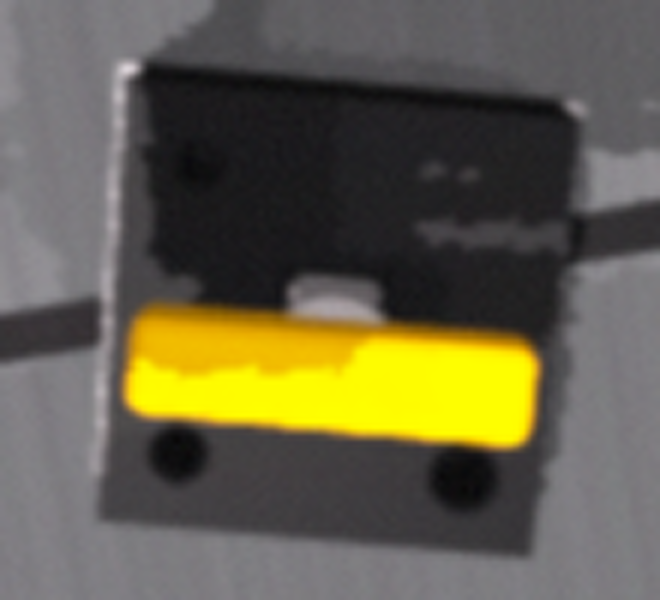

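```bash
python3 - <<'E'
from h import *
f=lambda x,y:(220+x/6,130+y/6)
for c in [(145,72),(578,105),(530,550),(100,518)]: print(onz('wrist',f(*c),.045).round(4))
print(np.mean([onz('wrist',f(*c),.045) for c in [(145,72),(578,105),(530,550),(100,518)]],axis=0))
for y in (377,384): print(onz('wrist',f(334,y),.096))
T=cam('top');print('top bar',onz('top',(280+173.5/3,90+201/3),.096,T))
a,b=onz('wrist',f(128,360),.096),onz('wrist',f(538,395),.096);d=a-b;print(np.degrees(np.arctan2(d[1],d[0])),np.linalg.norm(d))
a,b=onz('wrist',f(100,518),.045),onz('wrist',f(530,550),.045);d=a-b;print(np.degrees(np.arctan2(d[1],d[0])),np.linalg.norm(d))
E
```

```text
[ 0.6502 -0.2683  0.045 ]
[ 0.5773 -0.2499  0.045 ]
[ 0.5976 -0.1718  0.045 ]
[ 0.674  -0.1913  0.045 ]
[ 0.62475276 -0.22032756  0.045     ]
[ 0.62523266 -0.22011822  0.096     ]
[ 0.6254255  -0.21902562  0.096     ]
top bar [ 0.62325278 -0.21805443  0.096     ]
-14.894861948714285 0.06393412998365351
-14.346983885114517 0.07882597311688117
```

```bash
python3 - <<'E'
from h import *
plan([.625,-.2198,.070],Rt([180,0,-104.7]))
E
```

```text
shift tool [ 0.0016 -0.002   0.1995] norm 0.1995 | turn units [ 0.  -0.   0.8]
```

Request:
servo_tool:
  rows:
    - [[0.0016,-0.002,0.02],[0,0,0.4],0]
    - [[0,0,0.03],[0,0,0.4],0]
    - [[0,0,0.03],[0,0,0],0]
    - [[0,0,0.03],[0,0,0],0]
    - [[0,0,0.03],[0,0,0],0]
    - [[0,0,0.025],[0,0,0],0]
    - [[0,0,0.02],[0,0,0],0]
    - [[0,0,0.0145],[0,0,0],0]
    - [[0,0,0],[0,0,0],0]
    - [[0,0,0],[0,0,0],0]
    - [[0,0,0],[0,0,0],1]
    - [[0,0,0],[0,0,0],1]
    - [[0,0,0],[0,0,0],1]
    - [[0,0,0],[0,0,0],1]
    - [[0,0,0],[0,0,0],1]
    - [[0,0,0],[0,0,0],1]

```text
clock: 3.95
tool_pos: [0.6257, -0.2199, 0.0712]
orientation: [-179.9, 0.0, -104.5]
force: [-1.0, 0.1, 4.5]
opening: 0.0638
```

```bash
python3 - <<'E'
from h import *
p,R,o=pose(); print(o['clock'],p,o['orientation'],o['force'],o['moment'],o['opening'])
W=optics.snapshot('wrist');cv2.imwrite('pics/w2.png',W[:,:,::-1])
E
```

```text
3.95 [ 0.62566856 -0.21992692  0.07122101] [-1.79924726e+02  1.57567026e-03 -1.04516854e+02] [-0.95122648  0.06913841  4.53119379] [ 0.23666022  0.45480812 -0.02319842] 0.06378999927434055
```

View pics/w2.png

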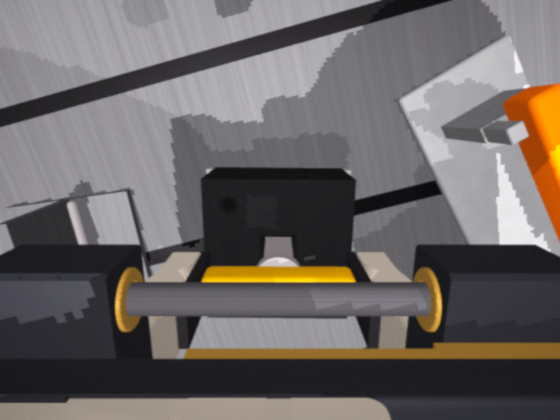

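```bash
cat >> h.py <<'E'
def boxT(x=.5531,y=.3124,yaw=92.6):
    return np.array([x,y,0]),Rn.from_euler('z',yaw,degrees=True).as_matrix()
def lockpose(o,B,turn=0.):
    n=B@[-np.sin(np.radians(35)),0,np.cos(np.radians(35))]
    s=o+B@[-.05,.095,.155]; y=B@[0,1,0]; z=-n; x=np.cross(y,z)
    R=Rn.from_matrix(np.c_[x,y,z])*Rn.from_rotvec([0,0,turn],degrees=True)
    return s,n,R
E
python3 - <<'E'
from h import *
s,n,R=lockpose(*boxT(),0)
print(s,n)
p,R0,_=pose()
t=s+n*(.06+.0612)
print('target',t)
d,rv=plan(t,R,p+[0,0,.15],R0)
E
```

```text
[0.46046595 0.25814199 0.155     ] [ 0.02601914 -0.57298598  0.81915204]
target [0.46361947 0.18869609 0.25428123]
shift tool [-0.355   0.2592 -0.0334] norm 0.4408 | turn units [-0.88 -5.79 -2.76]
```

Request:
servo_tool:
  rows:
    - [[0,0,-0.005],[0,0,0],1]
    - [[0,0,-0.015],[0,0,0],1]
    - [[0,0,-0.02],[0,0,0],1]
    - [[0,0,-0.03],[0,0,0],1]
    - [[0,0,-0.04],[0,0,0],1]
    - [[0,0,-0.04],[0,0,0],1]
    - [[0,0,0],[0,0,0],1]

```text
clock: 4.58
tool_pos: [0.6289, -0.2211, 0.2298]
orientation: [-179.3, -0.0, -104.5]
force: [0.6, -1.0, 1.8]
opening: 0.0638
```

Request:
servo_tool:
  rows:
    - [[-0.02,0.014,-0.002],[0,0,0],1]
    - [[-0.028,0.021,-0.002],[0,0,0],1]
    - [[-0.028,0.021,-0.002],[0,0,0],1]
    - [[-0.028,0.021,-0.002],[0,0,0],1]
    - [[-0.028,0.021,-0.002],[0,0,0],1]
    - [[-0.028,0.021,-0.002],[0,0,0],1]
    - [[-0.028,0.021,-0.002],[0,0,0],1]
    - [[-0.028,0.021,-0.002],[0,0,0],1]
    - [[-0.028,0.021,-0.002],[0,0,0],1]
    - [[-0.028,0.021,-0.002],[0,0,0],1]
    - [[-0.028,0.021,-0.002],[0,0,0],1]
    - [[-0.028,0.021,-0.002],[0,0,0],1]
    - [[-0.025,0.015,0],[-0.1,-0.7,-0.3],1]
    - [[0,0,0],[-0.12,-0.82,-0.4],1]
    - [[0,0,0],[-0.12,-0.82,-0.4],1]
    - [[0,0,0],[-0.12,-0.82,-0.4],1]
    - [[0,0,0],[-0.12,-0.82,-0.4],1]
    - [[0,0,0],[-0.12,-0.82,-0.4],1]
    - [[0,0,0],[-0.12,-0.82,-0.4],1]
    - [[0,0,0],[0,0,0],1]

```text
clock: 6.25
tool_pos: [0.4623, 0.185, 0.243]
orientation: [-179.9, 34.2, -87.9]
force: [0.3, -1.3, -1.2]
opening: 0.0637
```

```bash
python3 - <<'E'
from h import *
p,R,o=pose(); print(o['clock'],p,o['orientation'],o['joint_pos'],o['force'],o['opening'])
W=optics.snapshot('wrist');cv2.imwrite('pics/w3.png',W[:,:,::-1])
s,n,Rl=lockpose(*boxT(),0)
plan(s+n*(.06+.0612),Rl)
E
```

```text
6.25 [0.46229088 0.18504664 0.24295135] [-179.94826179   34.21226632  -87.88597558] [ 15.9144723    3.25724495 -13.80807801 -36.01145224 -68.17726028
  -1.45527376] [ 0.25640242 -1.25046372 -1.15015034] 0.0636550569723376
shift tool [-0.0094 -0.001  -0.0071] norm 0.0118 | turn units [-0.06 -0.18 -0.11]
```

View pics/w3.png

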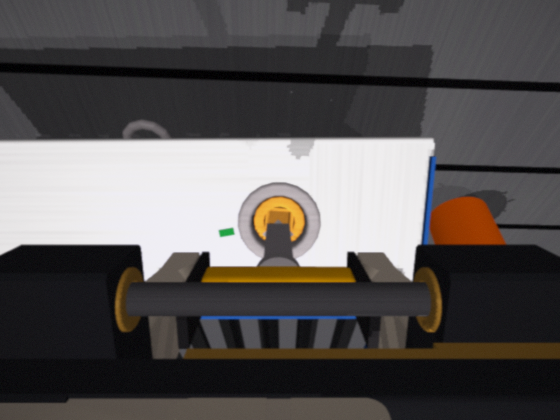

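```bash
python3 - <<'E'
from h import *
im=cv2.imread('pics/w3.png')
cv2.imwrite('pics/w3c.png',cv2.resize(im[170:280,220:340],None,fx=6,fy=6,interpolation=cv2.INTER_CUBIC))
s,n,Rl=lockpose(*boxT(),0)
print(proj('wrist',[s,s+.002*n,s-.0045*n]))
p,R,o=pose(); print(proj('wrist',[p+R.apply([0,0,.0612])]), [proj('wrist',[p+R.apply([x,y,.0612])]).round(1) for x,y in [(-.005,-.005),(.005,-.005),(.005,.005)]])
E
```

```text
[[277.75476369 225.5962703 ]
 [277.73624781 226.29579227]
 [277.79551287 224.05678378]]
[[278.03178588 232.21072061]] [array([[270.2, 239.7]]), array([[270.1, 224.7]]), array([[286. , 224.7]])]
```

View pics/w3c.png

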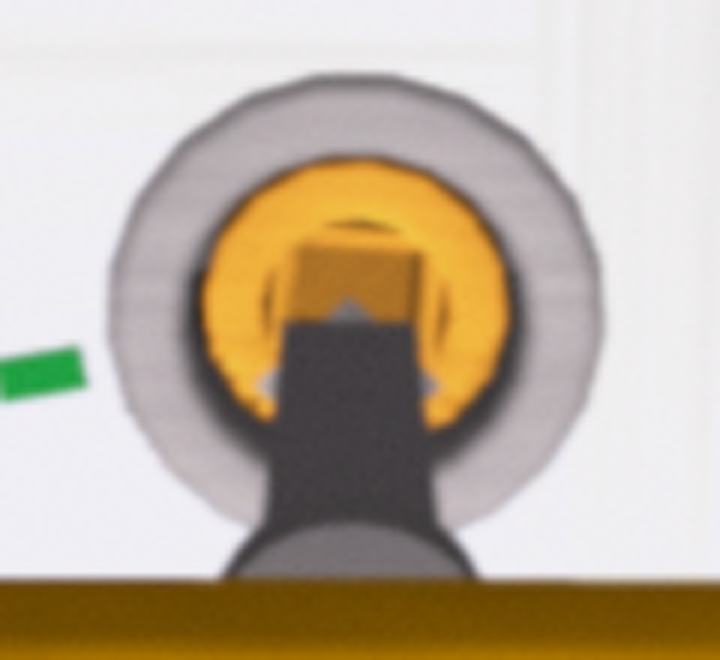

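```bash
python3 - <<'E'
from h import *
p,R,o=pose()
for q in [(.007,-.007,.0572),(.007,.007,.0572),(.005,-.005,.0612),(.005,.005,.0612),(.011,0,-.0028)]: print(q,((proj('wrist',[p+R.apply(q)])[0]-[220,170])*6).round(0))
s,n,Rl=lockpose(*boxT(),0)
def onplane(uv,c,n):
    o,d=ray('wrist',uv); return o+d*(n@(c-o))/(n@d)
q=onplane((220+356/6,170+312/6),s+.002*n,n); print('lock surf',q-.002*n,'vs',s, Rl.inv().apply(q-.002*n-s))
# fit of circle: map edge points of collar onto plane
E=[(108,312),(604,312),(356,72),(190,132),(530,140),(120,390),(590,395),(165,475),(545,475)]
P=np.array([Rl.inv().apply(onplane((220+a/6,170+b/6),s+.002*n,n)-s)[:2] for a,b in E])
A=np.c_[2*P,np.ones(len(P))];x=np.linalg.lstsq(A,(P**2).sum(1),rcond=None)[0];print('circ',x[:2],np.sqrt(x[2]+x[:2]@x[:2]))
# socket floor edges: corners
# brass inner socket back edge
print(((proj('wrist',[s-.0045*n+Rl.apply([.0082,a*.0082,0]) for a in(-1,1)]+[s-.028*n+Rl.apply([.0082,a*.0082,0]) for a in(-1,1)])-[220,170])*6).round())
E
```

```text
(0.007, -0.007, 0.0572) [280. 321.]
(0.007, 0.007, 0.0572) [416. 321.]
(0.005, -0.005, 0.0612) [301. 328.]
(0.005, 0.005, 0.0612) [396. 328.]
(0.011, 0, -0.0028) [349. 495.]
lock surf [0.45931484 0.25525609 0.15301792] vs [0.46046595 0.25814199 0.155     ] [ 3.45565742e-03  1.28083801e-03 -1.66497493e-18]
circ [0.00223283 0.0011987 ] 0.03242004779334803
[[284. 265.]
 [408. 264.]
 [290. 225.]
 [405. 224.]]
```

```bash
python3 - <<'E'
from h import *
s,n,Rl=lockpose(*boxT(),3)
s0,_,R0=lockpose(*boxT(),0); s=s+R0.apply([.0026,.0013,0]); np.save('lock.npy',s)
plan(s+n*.0667,Rl)
E
```

```text
shift tool [-0.0078  0.0006  0.0475] norm 0.0481 | turn units [-0.07 -0.17  0.39]
```

Request:
servo_tool:
  rows:
    - [[-0.0078,0.0006,0.0075],[-0.07,-0.17,0.39],1]
    - [[0,0,0.015],[0,0,0],1]
    - [[0,0,0.015],[0,0,0],1]
    - [[0,0,0.01],[0,0,0],1]
    - [[0,0,0],[0,0,0],1]
    - [[0,0,0],[0,0,0],1]

```text
clock: 6.8
tool_pos: [0.4594, 0.2211, 0.2095]
orientation: [178.0, 34.8, -90.6]
force: [0.7, -0.6, -0.7]
opening: 0.0635
```

```bash
python3 - <<'E'
from h import *
p,R,o=pose(); print(o['clock'],p,o['orientation'],o['force'],o['moment'],o['opening'])
W=optics.snapshot('wrist');cv2.imwrite('pics/w4.png',W[:,:,::-1])
cv2.imwrite('pics/w4c.png',cv2.resize(W[180:280,210:350,::-1],None,fx=5,fy=5,interpolation=cv2.INTER_CUBIC))
s=np.load('lock.npy');_,n,Rl=lockpose(*boxT(),3); plan(s+n*.0667,Rl)
E
```

```text
6.8 [0.45938661 0.22110067 0.20946538] [178.00439434  34.84901335 -90.59414438] [ 0.70652546 -0.55467916 -0.71932578] [-2.21714466 -0.01995993 -0.03625509] 0.06351463362686234
shift tool [ 0.0037 -0.0012 -0.0003] norm 0.0039 | turn units [ 0.02 -0.01  0.07]
```

View pics/w4c.png

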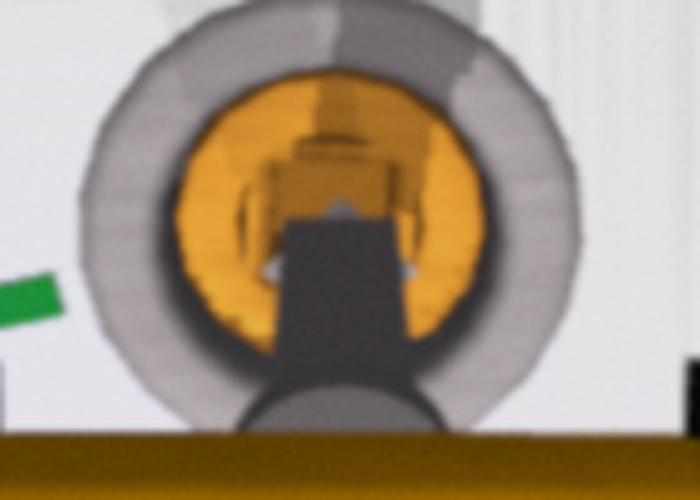

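```bash
python3 - <<'E'
from h import *
p,R,o=pose(); print(p)
s0,n,Rl=lockpose(*boxT(),0); s=np.load('lock.npy')
def onplane(uv,c,n):
    o,d=ray('wrist',uv); return o+d*(n@(c-o))/(n@d)
f=lambda a,b:(210+a/5,180+b/5)
E=[(80,215),(580,215),(330,-5),(135,88),(520,80),(95,300),(565,300),(150,385),(512,385)]
P=np.array([Rl.inv().apply(onplane(f(*e),s+.002*n,n)-s)[:2] for e in E])
A=np.c_[2*P,np.ones(len(P))];x=np.linalg.lstsq(A,(P**2).sum(1),rcond=None)[0];print('circ',x[:2],np.sqrt(x[2]+x[:2]@x[:2]))
for E in [[(176,215),(486,215),(330,72),(215,115),(450,120)]]:
  P=np.array([Rl.inv().apply(onplane(f(*e),s-.0045*n,n)-s)[:2] for e in E])
  A=np.c_[2*P,np.ones(len(P))];x=np.linalg.lstsq(A,(P**2).sum(1),rcond=None)[0];print('brass circ',x[:2],np.sqrt(x[2]+x[:2]@x[:2]))
# mouth corners predicted
g=lambda P:((proj('wrist',P)-[210,180])*5).round()
R3=lockpose(*boxT(),3)[2]
print('mouth',g([s-.0045*n+R3.apply([a*.0082,b*.0082,0]) for a,b in[(1,-1),(1,1),(-1,1),(-1,-1)]]))
print('taper',g([p+R.apply(q) for q in [(.007,-.007,.0572),(.007,.007,.0572)]]))
E
```

```text
[0.45984194 0.22090012 0.21001895]
circ [-1.34018780e-03 -4.23177668e-05] 0.03157483752266913
brass circ [-1.25251047e-03 -6.79721502e-06] 0.020515945081486787
mouth [[268. 152.]
 [394. 153.]
 [392. 272.]
 [268. 272.]]
taper [[284. 217.]
 [397. 217.]]
```

```bash
python3 - <<'E'
from h import *
s=np.load('lock.npy');_,n,R0=lockpose(*boxT(),0);_,n,Rl=lockpose(*boxT(),3); s=s+R0.apply([-.0013,0,0]); np.save('lock2.npy',s); plan(s+n*.0667,Rl)
E
```

```text
shift tool [ 0.0024 -0.0011 -0.0003] norm 0.0026 | turn units [ 0.02 -0.01  0.07]
```

Request:
servo_tool:
  rows:
    - [[0.0024,-0.0011,0],[0,0,0],1]
    - [[0,0,0],[0,0,0],1]
    - [[0,0,0.003],[0,0,0],1]
    - [[0,0,0.003],[0,0,0],1]
    - [[0,0,0.003],[0,0,0],1]
    - [[0,0,0.003],[0,0,0],1]
    - [[0,0,0.003],[0,0,0],1]
    - [[0,0,0],[0,0,0],1]

```text
clock: 7.52
tool_pos: [0.4603, 0.2275, 0.1952]
orientation: [178.0, 34.9, -90.7]
force: [-1.2, 0.3, -0.4]
opening: 0.0643
```

```bash
python3 - <<'E'
from h import *
p,R,o=pose(); print(o['clock'],p,o['orientation'],o['force'],o['moment'],o['opening'])
W=optics.snapshot('wrist')
cv2.imwrite('pics/w5c.png',cv2.resize(W[180:280,210:350,::-1],None,fx=5,fy=5,interpolation=cv2.INTER_CUBIC))
s=np.load('lock2.npy');_,n,Rl=lockpose(*boxT(),3); plan(s+n*.0332,Rl)
E
```

```text
7.5167 [0.46027364 0.22747728 0.19522405] [177.99637996  34.92679526 -90.68001905] [-1.15401995  0.34233518 -0.39665387] [-2.16444384  0.04155562  0.02549846] 0.06433117196177938
shift tool [-0.0006 -0.0002  0.0176] norm 0.0176 | turn units [ 0.02 -0.01  0.05]
```

View pics/w5c.png

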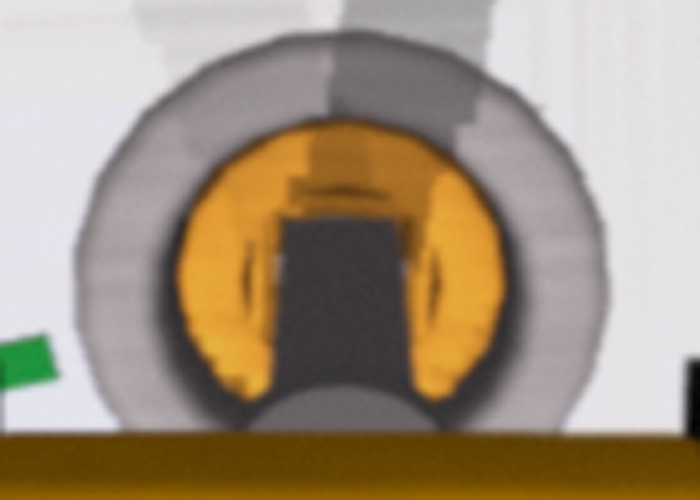

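Request:
servo_tool:
  rows:
    - [[0,0,0.003],[0,0,0],1]
    - [[0,0,0.003],[0,0,0],1]
    - [[0,0,0.003],[0,0,0],1]
    - [[0,0,0.003],[0,0,0],1]
    - [[0,0,0.003],[0,0,0],1]
    - [[0,0,0],[0,0,0],1]
    - [[0,0,0.0015],[0,0,0],1]
    - [[0,0,0.0015],[0,0,0],1]
    - [[0,0,0],[0,0,0],1]

```text
clock: 8.32
tool_pos: [0.4603, 0.2373, 0.1816]
orientation: [178.1, 34.9, -90.6]
force: [-1.6, -3.0, 2.5]
opening: 0.0639
```

```bash
python3 - <<'E'
from h import *
p,R,o=pose(); print(o['clock'],p,o['orientation'],o['force'],o['moment'],o['opening'])
W=optics.snapshot('wrist')
cv2.imwrite('pics/w6c.png',cv2.resize(W[180:280,210:350,::-1],None,fx=5,fy=5,interpolation=cv2.INTER_CUBIC))
s=np.load('lock2.npy');_,n,Rl=lockpose(*boxT(),3); plan(s+n*.0332,Rl)
E
```

```text
8.3167 [0.46027176 0.23728195 0.18161723] [178.11523391  34.91768146 -90.58161811] [-1.61631734 -2.96583824  2.4568586 ] [-2.09253301  0.47266706  0.26177034] 0.06391788418616466
shift tool [-0.0005  0.0002  0.0005] norm 0.0007 | turn units [ 0.01 -0.01  0.06]
```

View pics/w6c.png

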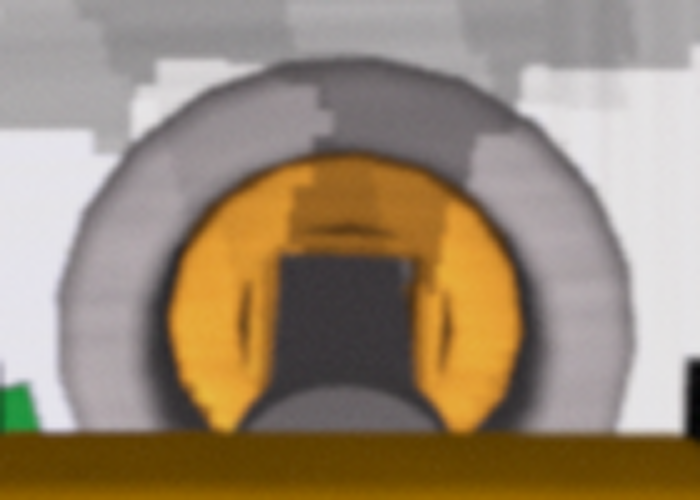

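Request:
servo_tool:
  rows:
    - [[0,0,0.001],[0,0,0],1]
    - [[0,0,0.001],[0,0,0],1]
    - [[0,0,0],[0,0,0],1]
    - [[0,0,0],[0,0,0],1]

```text
clock: 8.7
tool_pos: [0.4604, 0.2374, 0.1814]
orientation: [178.2, 34.9, -90.5]
force: [-4.7, -11.9, 16.7]
opening: 0.0636
```

```bash
python3 - <<'E'
from h import *
p,R,o=pose(); print(o['clock'],p,o['force'],o['moment'],o['opening'])
s=np.load('lock2.npy');_,n,Rl=lockpose(*boxT(),3); plan(s+n*.0332,Rl)
E
```

```text
8.7 [0.46035611 0.23742928 0.18139092] [ -4.74953334 -11.89366091  16.72371972] [-1.97357645  2.07344638  1.41235075] 0.06358981759326866
shift tool [-0.0005  0.0003  0.0003] norm 0.0006 | turn units [ 0.   -0.01  0.08]
```

Request:
servo_tool:
  rows:
    - [[0,0,-0.001],[0,0,0.3],1]
    - [[0,0,0],[0,0,0.8],1]
    - [[0,0,0],[0,0,0.8],1]
    - [[0,0,0],[0,0,0.8],1]
    - [[0,0,0],[0,0,0.8],1]
    - [[0,0,0],[0,0,0.8],1]
    - [[0,0,0],[0,0,0.8],1]
    - [[0,0,0],[0,0,0.8],1]
    - [[0,0,0],[0,0,0.8],1]
    - [[0,0,0],[0,0,0.8],1]
    - [[0,0,0],[0,0,0.8],1]
    - [[0,0,0],[0,0,0.8],1]
    - [[0,0,0],[0,0,0],1]

```text
clock: 9.78
tool_pos: [0.4599, 0.2381, 0.182]
orientation: [149.4, 17.9, -149.8]
force: [-5.3, -5.5, 13.1]
opening: 0.0634
```

```bash
python3 - <<'E'
from h import *
p,R,o=pose(); print(o['clock'],p,o['orientation'],o['joint_pos'],o['force'],R.inv().apply(o['moment']),o['opening'])
s=np.load('lock2.npy');_,n,Rl=lockpose(*boxT(),0); plan(s+n*.0332,R); print((Rl.inv()*R).as_rotvec(degrees=True))
E
```

```text
9.7833 [0.45990895 0.23811355 0.1820413 ] [ 149.39405079   17.94474972 -149.7780085 ] [ 21.01006592   7.27048162 -17.45009663 -39.19388657 -59.59165054
 -57.1070853 ] [-5.3099034  -5.54708991 13.0745575 ] [-0.78427734  2.31868694 -0.07514729] 0.06340437343274988
shift tool [ 0.0001 -0.0005  0.0004] norm 0.0006 | turn units [0. 0. 0.]
[-7.40781241e-02  1.23378952e-03  5.74502299e+01]
```

Turning well; continue to the stop.

Request:
servo_tool:
  rows:
    - [[0,0,0],[0,0,0.8],1]
    - [[0,0,0],[0,0,0.8],1]
    - [[0,0,0],[0,0,0.8],1]
    - [[0,0,0],[0,0,0.6],1]
    - [[0,0,0],[0,0,0.6],1]
    - [[0,0,0],[0,0,0.5],1]
    - [[0,0,0],[0,0,0],1]

```text
clock: 10.37
tool_pos: [0.4602, 0.2382, 0.1821]
orientation: [145.2, 4.6, -170.8]
force: [-4.2, -5.6, 13.6]
opening: 0.0636
```

```bash
python3 - <<'E'
from h import *
p,R,o=pose(); print(o['clock'],p,o['orientation'],o['joint_pos'],o['force'],R.inv().apply(o['moment']),o['opening'])
s=np.load('lock2.npy');_,n,Rl=lockpose(*boxT(),0); plan(s+n*.0332,R); print((Rl.inv()*R).as_rotvec(degrees=True))
W=optics.snapshot('wrist')
cv2.imwrite('pics/w7.png',W[:,:,::-1])
E
```

```text
10.3667 [0.46015715 0.23822838 0.18211771] [ 145.2247759     4.59116958 -170.76056766] [ 21.01456232   7.27388315 -17.43645098 -39.19725601 -59.57071948
 -81.59808873] [-4.18719673 -5.58808719 13.64779853] [ 0.24821889  2.08451776 -0.0885852 ] 0.06361980427790057
shift tool [ 0.0002 -0.0006  0.0004] norm 0.0007 | turn units [0. 0. 0.]
[-5.80298240e-02 -6.08907602e-03  8.19336871e+01]
```

View pics/w7.png

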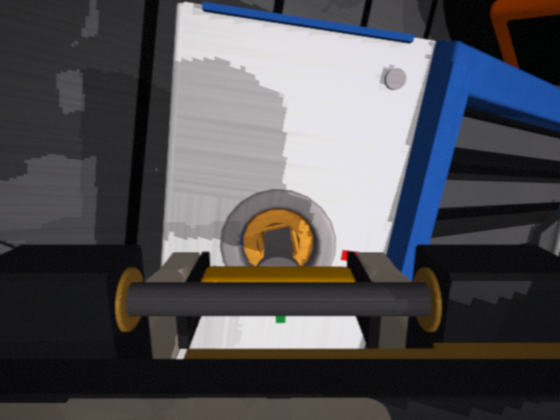

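Request:
servo_tool:
  rows:
    - [[0,0,0],[0,0,0.5],1]
    - [[0,0,0],[0,0,0.5],1]
    - [[0,0,0],[0,0,0.4],1]
    - [[0,0,0],[0,0,0],1]
    - [[0,0,0],[0,0,0],1]

```text
clock: 10.83
tool_pos: [0.4603, 0.2382, 0.1821]
orientation: [145.0, -0.1, -177.5]
force: [-5.0, -5.4, 12.6]
opening: 0.0639
```

```bash
python3 - <<'E'
from h import *
p,R,o=pose(); print(o['clock'],p,o['force'],R.inv().apply(o['moment']),o['opening'])
s=np.load('lock2.npy');_,n,Rl=lockpose(*boxT(),0); plan(s+n*.0332,R); print((Rl.inv()*R).as_rotvec(degrees=True))
W=optics.snapshot('wrist')
cv2.imwrite('pics/w8c.png',cv2.resize(W[180:280,210:350,::-1],None,fx=5,fy=5,interpolation=cv2.INTER_CUBIC))
E
```

```text
10.8333 [0.46025378 0.23822529 0.18212256] [-5.01088414 -5.35859357 12.61812599] [ 0.51275125  1.94942849 -0.0721828 ] 0.06385322872512693
shift tool [ 0.0002 -0.0006  0.0004] norm 0.0007 | turn units [0. 0. 0.]
[-5.00461723e-02 -1.14958690e-02  9.01592435e+01]
```

View pics/w8c.png

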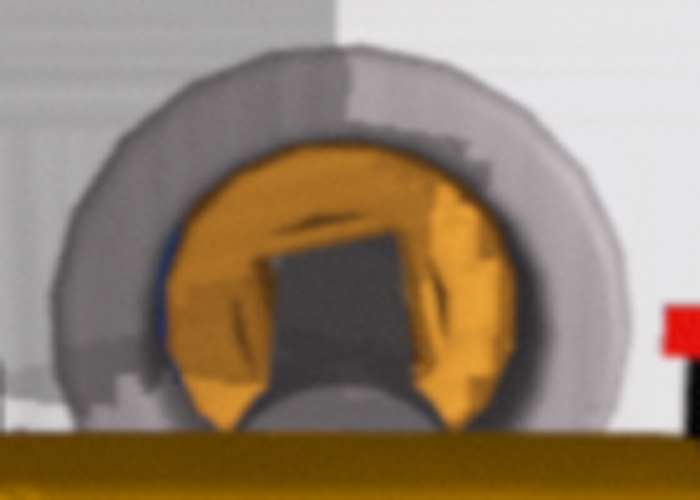

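Request:
servo_tool:
  rows:
    - [[0,0,0],[0,0,0.5],1]
    - [[0,0,0],[0,0,0.5],1]
    - [[0,0,0],[0,0,0],1]
    - [[0,0,0],[0,0,0],1]

```text
clock: 11.22
tool_pos: [0.4603, 0.2382, 0.1821]
orientation: [145.1, -3.5, 177.6]
force: [-4.2, -5.2, 12.0]
opening: 0.0635
```

```bash
python3 - <<'E'
from h import *
p,R,o=pose(); print(o['clock'],p,o['force'],R.inv().apply(o['moment']),o['opening'])
s=np.load('lock2.npy');_,n,Rl=lockpose(*boxT(),0); plan(s+n*.0332,R); print((Rl.inv()*R).as_rotvec(degrees=True))
W=optics.snapshot('wrist')
cv2.imwrite('pics/w9c.png',cv2.resize(W[180:280,210:350,::-1],None,fx=5,fy=5,interpolation=cv2.INTER_CUBIC))
E
```

```text
11.2167 [0.46027448 0.23824836 0.18211205] [-4.18595898 -5.22381003 11.97610855] [ 0.73135392  1.87575345 -0.31884201] 0.0635289327409613
shift tool [ 0.0001 -0.0006  0.0004] norm 0.0007 | turn units [0. 0. 0.]
[-4.94240981e-02 -7.04033875e-03  9.61370966e+01]
```

View pics/w9c.png

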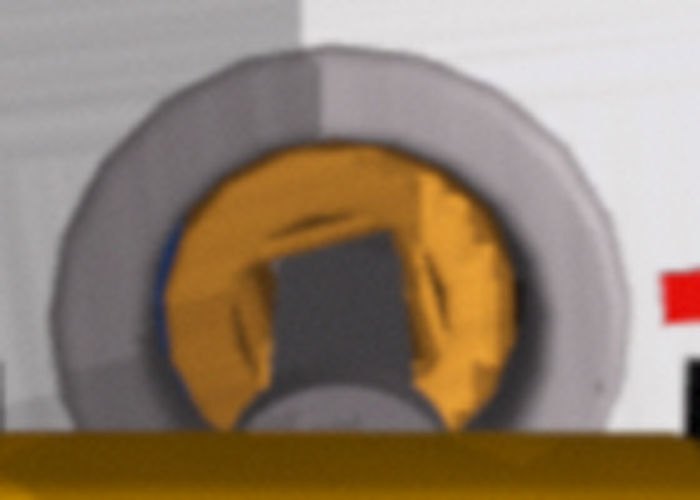

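Request:
servo_tool:
  rows:
    - [[0,0,0.0002],[0,0,-0.5],1]
    - [[0,0,0],[0,0,0],1]
    - [[0,0,0],[0,0,0],0]
    - [[0,0,0],[0,0,0],0]
    - [[0,0,0],[0,0,0],0]
    - [[0,0,0],[0,0,0],0]
    - [[0,0,0],[0,0,0],0]
    - [[0,0,-0.005],[0,0,0],0]
    - [[0,0,-0.01],[0,0,0],0]
    - [[0,0,-0.02],[0,0,0],0]
    - [[0,0,-0.025],[0,0,0],0]
    - [[0,0,-0.03],[0,0,0],0]
    - [[0,0,0],[0,0,0],0]

```text
clock: 12.35
tool_pos: [0.4649, 0.1843, 0.2592]
orientation: [145.1, -1.5, 179.9]
force: [0.9, 0.1, 1.0]
opening: 0.0875
```

```bash
python3 - <<'E'
from h import *
p,R,o=pose(); print(o['clock'],p,o['joint_pos'],o['force'],R.inv().apply(o['moment']),o['opening'])
W=optics.snapshot('wrist')
cv2.imwrite('pics/w10.png',W[:,:,::-1])
W=optics.snapshot('scene')
cv2.imwrite('pics/s10.png',W[:,:,::-1])
E
```

```text
12.35 [0.46487027 0.18432626 0.25924527] [ 15.15650868   2.8397428  -12.25382698 -36.35478749 -70.19353857
 -94.43136611] [0.8863043  0.08803038 0.97267455] [ 1.8532553  -0.33313706 -0.02612526] 0.08747653399384403
```

View pics/w10.png

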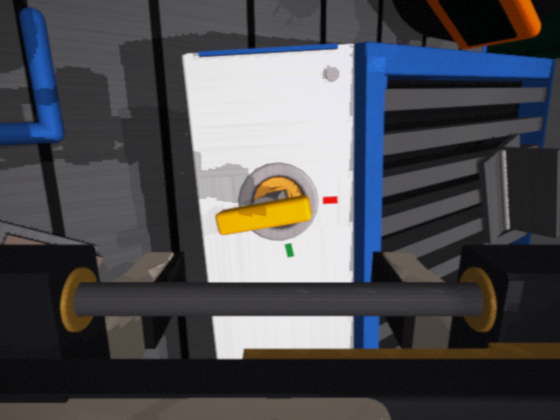

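View pics/s10.png

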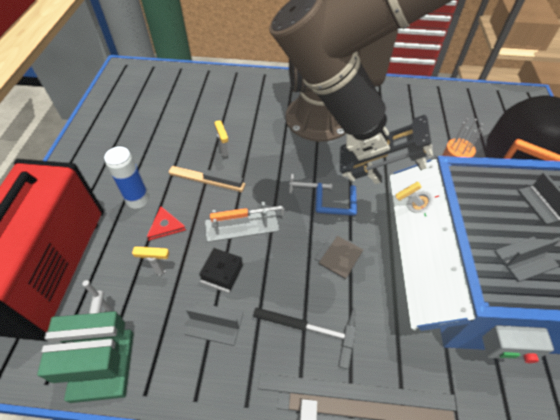

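```bash
python3 - <<'E'
from h import *
T=cam('top')
a=onz('top',(280+237/3,90+364/3),.072,T);b=onz('top',(280+113/3,90+395/3),.072,T)
d=b-a;print(a,b,np.linalg.norm(d),np.degrees(np.arctan2(d[1],d[0])))
u=d/np.linalg.norm(d);o=b-.045*u;print('origin',o)
S=cam('scene')
yaw=np.degrees(np.arctan2(d[1],d[0]))
p,R,ob=pose()
for y in (yaw,yaw-180):
    print(y); plan([o[0],o[1],.25],Rt([180,0,y]))
E
```

```text
[ 0.49584657 -0.27138605  0.072     ] [ 0.47002239 -0.17199461  0.072     ] 0.10269151621873522 104.56470950837947
origin [ 0.48133869 -0.2155485   0.072     ]
104.56470950837947
shift tool [-0.0189 -0.3319 -0.226 ] norm 0.402 | turn units [ 4.76 -4.06 12.05]
-75.43529049162053
shift tool [-0.0189 -0.3319 -0.226 ] norm 0.402 | turn units [  4.36   5.11 -16.92]
```

Request:
servo_tool:
  rows:
    - [[-0.0014,-0.0255,-0.0174],[0,0,0],0]
    - [[-0.0014,-0.0255,-0.0174],[0,0,0],0]
    - [[-0.0014,-0.0255,-0.0174],[0,0,0],0]
    - [[-0.0014,-0.0255,-0.0174],[0,0,0],0]
    - [[-0.0014,-0.0255,-0.0174],[0,0,0],0]
    - [[-0.0014,-0.0255,-0.0174],[0,0,0],0]
    - [[-0.0014,-0.0255,-0.0174],[0,0,0],0]
    - [[-0.0014,-0.0255,-0.0174],[0,0,0],0]
    - [[-0.0014,-0.0255,-0.0174],[0,0,0],0]
    - [[-0.0014,-0.0255,-0.0174],[0,0,0],0]
    - [[-0.0014,-0.0255,-0.0174],[0,0,0],0]
    - [[-0.0014,-0.0255,-0.0174],[0,0,0],0]
    - [[-0.0014,-0.0255,-0.0174],[0,0,0],0]
    - [[0,0,0],[0.23,0.27,-0.89],0]
    - [[0,0,0],[0.23,0.27,-0.89],0]
    - [[0,0,0],[0.23,0.27,-0.89],0]
    - [[0,0,0],[0.23,0.27,-0.89],0]
    - [[0,0,0],[0.23,0.27,-0.89],0]
    - [[0,0,0],[0.23,0.27,-0.89],0]
    - [[0,0,0],[0.23,0.27,-0.89],0]

```text
clock: 14.12
tool_pos: [0.4803, -0.2142, 0.2479]
orientation: [156.7, 6.6, -141.6]
force: [-0.0, 0.3, 0.4]
opening: 0.0876
```

Request:
servo_tool:
  rows:
    - [[0,0,0],[0.23,0.27,-0.89],0]
    - [[0,0,0],[0.23,0.27,-0.89],0]
    - [[0,0,0],[0.23,0.27,-0.89],0]
    - [[0,0,0],[0.23,0.27,-0.89],0]
    - [[0,0,0],[0.23,0.27,-0.89],0]
    - [[0,0,0],[0.23,0.27,-0.89],0]
    - [[0,0,0],[0.23,0.27,-0.89],0]
    - [[0,0,0],[0.23,0.27,-0.89],0]
    - [[0,0,0],[0.23,0.27,-0.89],0]
    - [[0,0,0],[0.23,0.27,-0.89],0]
    - [[0,0,0],[0.23,0.27,-0.89],0]
    - [[0,0,0],[0.23,0.27,-0.89],0]
    - [[0,0,0],[0,0,0],0]
    - [[0,0,0],[0,0,0],0]

```text
clock: 15.28
tool_pos: [0.4798, -0.214, 0.2487]
orientation: [179.7, -0.1, -75.5]
force: [1.6, 0.6, 0.3]
opening: 0.0877
```

```bash
python3 - <<'E'
from h import *
p,R,o=pose(); print(o['clock'],p,o['orientation'],o['joint_pos'])
W=optics.snapshot('wrist')
cv2.imwrite('pics/w11.png',W[:,:,::-1])
E
```

```text
15.2833 [ 0.4798062  -0.21396493  0.24874099] [ 1.79724276e+02 -5.09131129e-02 -7.54630151e+01] [ -2.52089189   5.6624614  -15.99834863   0.13915761 -68.58790768
  17.00667029]
```

View pics/w11.png

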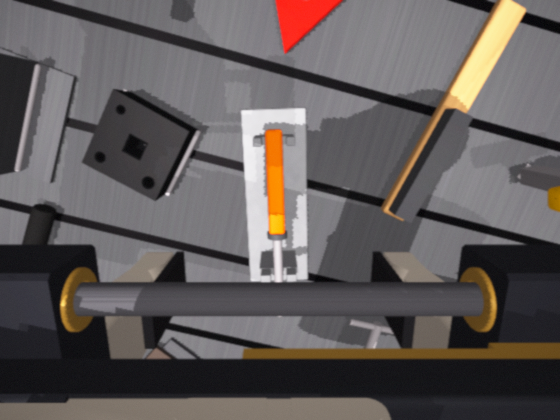

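```bash
python3 - <<'E'
from h import *
im=cv2.imread('pics/w11.png')
hsv=cv2.cvtColor(im,cv2.COLOR_BGR2HSV);m=((hsv[...,0]>5)&(hsv[...,0]<20)&(hsv[...,1]>180)&(hsv[...,2]>200)).astype('u1');m[:,:255]=0;m[:,300:]=0;m[245:]=0
c=max(cv2.findContours(m,0,2)[0],key=cv2.contourArea);r=cv2.minAreaRect(c);b=cv2.boxPoints(r);print(r,b)
cv2.imwrite('pics/w11c.png',cv2.resize(im[100:290,200:350],None,fx=3,fy=3,interpolation=cv2.INTER_CUBIC))
P=np.array([onz('wrist',x,.072) for x in b]);print(P.round(4))
i=np.argsort(b[:,1]);re=P[i[:2]].mean(0);fr=P[i[2:]].mean(0);d=fr-re
print(re,fr,np.linalg.norm(d),np.degrees(np.arctan2(d[1],d[0])))
B=[onz('wrist',x,.006) for x in [(242,111),(305,109)]];print(B,np.linalg.norm(B[0]-B[1]))
E
```

```text
((274.7879943847656, 181.8521270751953), (104.11054229736328, 15.9215726852417), 88.02507019042969) [[265.038   130.10213]
 [280.9501  129.55342]
 [284.538   233.60213]
 [268.6259  234.15083]]
[[ 0.5054 -0.2686  0.072 ]
 [ 0.4916 -0.2726  0.072 ]
 [ 0.4634 -0.1784  0.072 ]
 [ 0.4783 -0.174   0.072 ]]
[ 0.49849256 -0.27062256  0.072     ] [ 0.47084901 -0.17618003  0.072     ] 0.0984050669112675 106.31488069417213
[array([ 0.53519045, -0.27902942,  0.006     ]), array([ 0.47088822, -0.297765  ,  0.006     ])] 0.06697610706298471
```

View pics/w11c.png

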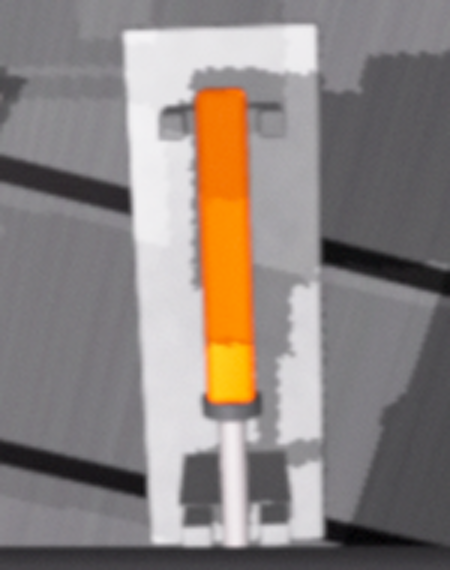

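```bash
python3 - <<'E'
from h import *
plan([.4832,-.2186,.043],Rt([180,0,-73.7]))
E
```

```text
shift tool [ 0.0048 -0.0028  0.2057] norm 0.2058 | turn units [ 0.05 -0.01 -0.3 ]
```

Request:
servo_tool:
  rows:
    - [[0.0048,-0.0028,0.02],[0.05,0,-0.3],0]
    - [[0,0,0.03],[0,0,0],0]
    - [[0,0,0.03],[0,0,0],0]
    - [[0,0,0.03],[0,0,0],0]
    - [[0,0,0.03],[0,0,0],0]
    - [[0,0,0.03],[0,0,0],0]
    - [[0,0,0.02],[0,0,0],0]
    - [[0,0,0.015],[0,0,0],0]
    - [[0,0,0],[0,0,0],0]
    - [[0,0,0],[0,0,0],0]
    - [[0,0,0],[0,0,0],0]

```text
clock: 16.25
tool_pos: [0.4854, -0.2191, 0.0445]
orientation: [-179.9, -0.1, -73.6]
force: [1.1, -0.4, 0.3]
opening: 0.0878
```

```bash
python3 - <<'E'
from h import *
p,R,o=pose(); print(o['clock'],p,o['orientation'],o['force'])
W=optics.snapshot('wrist')
cv2.imwrite('pics/w12.png',W[:,:,::-1])
E
```

```text
16.25 [ 0.48536861 -0.21911225  0.04448791] [-1.79911461e+02 -1.11310048e-01 -7.36451112e+01] [ 1.10003512 -0.42685225  0.31557243]
```

View pics/w12.png

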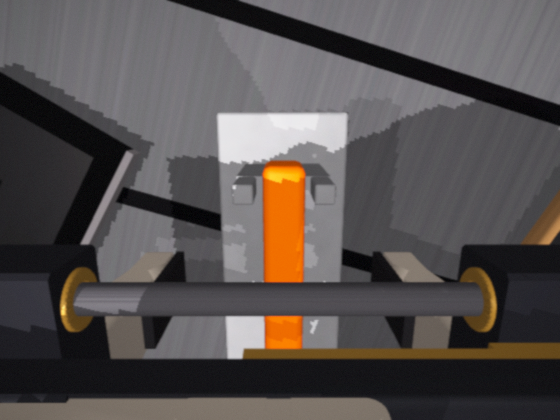

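Request:
servo_tool:
  rows:
    - [[0,0.002,0.0015],[0,0,0],0]
    - [[0,0,0],[0,0,0],0]
    - [[0,0,0],[0,0,0],0]
    - [[0,0,0],[0,0,0],1]
    - [[0,0,0],[0,0,0],1]
    - [[0,0,0],[0,0,0],1]
    - [[0,0,0],[0,0,0],1]
    - [[0,0,0],[0,0,0],1]
    - [[0,0,0],[0,0,0],1]
    - [[0,0,0],[0,0,0],1]
    - [[0,0,0],[0,0,0],1]
    - [[0,0,0],[0,0,0],1]

```text
clock: 17.3
tool_pos: [0.4826, -0.2194, 0.0424]
orientation: [-179.9, -0.1, -73.6]
force: [-0.4, 0.0, 0.9]
opening: 0.033
```

```bash
python3 - <<'E'
from h import *
p,R,o=pose(); print(o['clock'],p,o['orientation'],o['force'],o['opening'])
np.save('grasp.npy',np.r_[p,o['orientation']])
W=optics.snapshot('wrist')
cv2.imwrite('pics/w13.png',W[:,:,::-1])
E
```

```text
17.3 [ 0.48261646 -0.21939753  0.04235506] [-1.79931288e+02 -9.90865696e-02 -7.35877134e+01] [-0.39750154  0.02915098  0.85189123] 0.03304445765158867
```

View pics/w13.png

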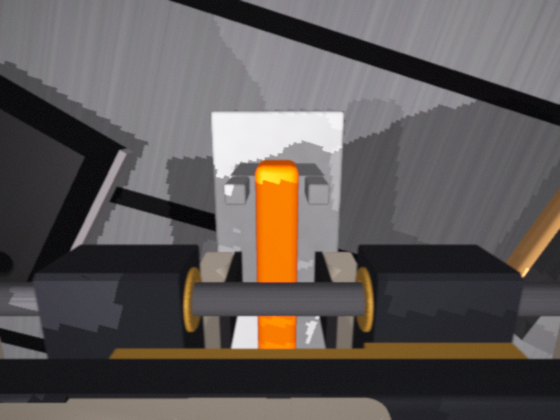

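Fingers still closing (33 mm), grip now centred (col 277). Wait for the grip.

Request:
servo_tool:
  rows:
    - [[0,0,0],[0,0,0],1]
    - [[0,0,0],[0,0,0],1]
    - [[0,0,0],[0,0,0],1]
    - [[0,0,0],[0,0,0],1]
    - [[0,0,0],[0,0,0],1]
    - [[0,0,0],[0,0,0],1]

```text
clock: 17.85
tool_pos: [0.4827, -0.2194, 0.0424]
orientation: [-179.9, -0.1, -73.6]
force: [0.1, 0.2, 0.3]
opening: 0.0157
```

```bash
python3 - <<'E'
from h import *
p,R,o=pose(); print(o['clock'],p,o['orientation'],o['force'],o['opening'])
np.save('grasp.npy',np.r_[p,o['orientation']])
# plan: lift 80mm then to before lip
ob,B=boxT()
eye=ob+B@[-.045,-.035,.045];print('eye',eye, 'lip y', (ob+B@[-.1,-.035,.12]))
E
```

```text
17.85 [ 0.48270908 -0.21940597  0.0424088 ] [-1.79920949e+02 -1.03680389e-01 -7.35815190e+01] [0.10212896 0.21237591 0.28805469] 0.015702924076929723
eye [0.5901053  0.26903403 0.045     ] lip y [0.59260027 0.21409065 0.12      ]
```

```bash
python3 - <<'E'
from h import *
# camera in tool
p,R,o=pose(); K,Rc,t,c=cam('wrist'); cw=-Rc.T@t
ct=R.inv().apply(cw-p); Rct=R.as_matrix().T@Rc.T   # cam->tool
p3=np.array([.46229088,.18504664,.24295135]);R3=Rt([-179.94826179,34.21226632,-87.88597558]).as_matrix()
im=cv2.imread('pics/w3.png');cv2.imwrite('pics/w3e.png',cv2.resize(im[100:170,100:200],None,fx=7,fy=7,interpolation=cv2.INTER_CUBIC))
def on(uv,z):
    o=p3+R3@ct; d=R3@Rct@np.linalg.inv(K)@[uv[0],uv[1],1]; return o+d*(z-o[2])/d[2]
# check with lock: collar centre px
print('check lock',on((279.3,222),.1546))
print([on(u,.045).round(4) for u in [(124,135),(170,135),(147,121)]])
np.save('on3.npy',np.array([ct,*Rct]))
E
```

```text
check lock [0.4587273  0.25545418 0.1546    ]
[array([0.6098, 0.2608, 0.045 ]), array([0.565 , 0.2591, 0.045 ]), array([0.5836, 0.2437, 0.045 ])]
```

View pics/w3e.png

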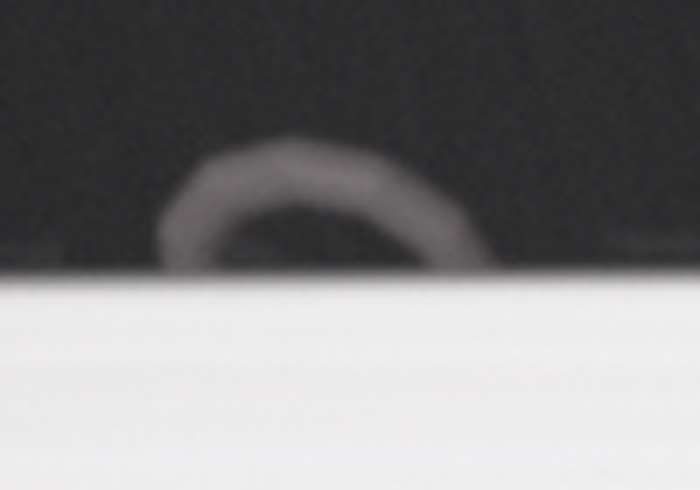

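```bash
python3 - <<'E'
from h import *
p,R,o=pose()
ob,B=boxT(.5518,.3114); bx=B@[1,0,0]
eye=np.array([.589,.268,0]); Rg=Rt([180,0,-87.4])
pre=eye-bx*(.1408+.09)+[0,0,.0734]
print('pre',pre)
d,rv=plan(pre,Rg,p+[0,0,.08],R)
print(d/9)
E
```

```text
pre [0.59946978 0.03743759 0.0734    ]
shift tool [-0.2135 -0.1845  0.0489] norm 0.2864 | turn units [-0.02 -0.02  2.3 ]
[-0.02371734 -0.02050326  0.00543081]
```

Request:
servo_tool:
  rows:
    - [[0,0,-0.01],[0,0,0],1]
    - [[0,0,-0.02],[0,0,0],1]
    - [[0,0,-0.025],[0,0,0],1]
    - [[0,0,-0.025],[0,0,0],1]
    - [[-0.0237,-0.0205,0],[0,0,0],1]
    - [[-0.0237,-0.0205,0],[0,0,0],1]
    - [[-0.0237,-0.0205,0],[0,0,0],1]
    - [[-0.0237,-0.0205,0],[0,0,0],1]
    - [[-0.0237,-0.0205,0],[0,0,0],1]
    - [[-0.0237,-0.0205,0],[0,0,0],1]
    - [[-0.0237,-0.0205,0],[0,0,0],1]
    - [[-0.0237,-0.0205,0],[0,0,0],1]
    - [[-0.0237,-0.0205,0],[0,0,0],1]
    - [[0,0,0],[0,0,0.8],1]
    - [[0,0,0.02],[0,0,0.8],1]
    - [[0,0,0.029],[0,0,0.7],1]
    - [[0,0,0],[0,0,0],1]
    - [[0,0,0],[0,0,0],1]
    - [[0,0,0],[0,0,0],1]

```text
clock: 19.43
tool_pos: [0.5999, 0.0373, 0.0746]
orientation: [-179.9, -0.1, -87.2]
force: [-0.3, 0.9, -0.8]
opening: 0.0155
```

```bash
python3 - <<'E'
from h import *
p,R,o=pose(); print(o['clock'],p,o['orientation'],o['force'],o['opening'],o['joint_pos'])
plan([.5995,.0374,.0734],Rt([180,0,-87.4]))
for n in ('top','scene'):
    W=optics.snapshot(n); cv2.imwrite(f'pics/{n}14.png',W[:,:,::-1])
W=optics.snapshot('top');cv2.imwrite('pics/top14c.png',cv2.resize(W[60:300,80:320,::-1],None,fx=2.5,fy=2.5,interpolation=cv2.INTER_CUBIC))
W=optics.snapshot('scene');cv2.imwrite('pics/scene14c.png',cv2.resize(W[120:360,260:480,::-1],None,fx=2.5,fy=2.5,interpolation=cv2.INTER_CUBIC))
E
```

```text
19.4333 [0.59988025 0.03731062 0.07457318] [-1.79865466e+02 -9.95059225e-02 -8.72287577e+01] [-0.26923238  0.92827709 -0.84394373] 0.015521008080694888 [ 22.26033944  21.49017208 -19.88432933   0.18508497 -48.53201838
 -19.61143078]
shift tool [-0.0001  0.0004  0.0012] norm 0.0012 | turn units [-0.02 -0.02  0.03]
```

View pics/top14c.png

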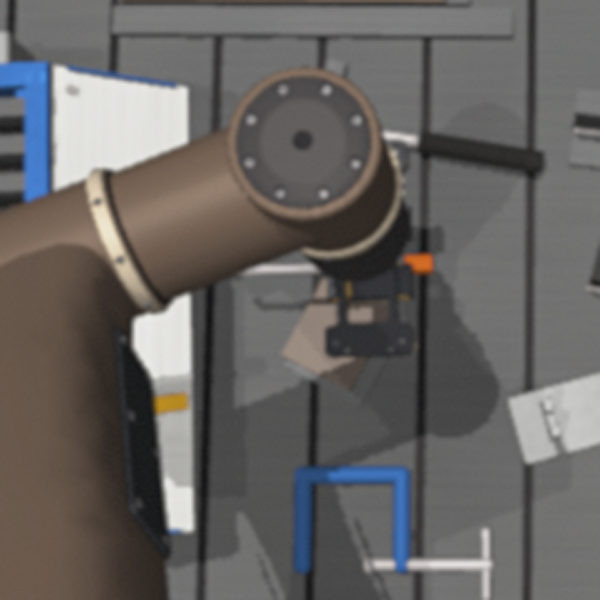

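View pics/scene14c.png

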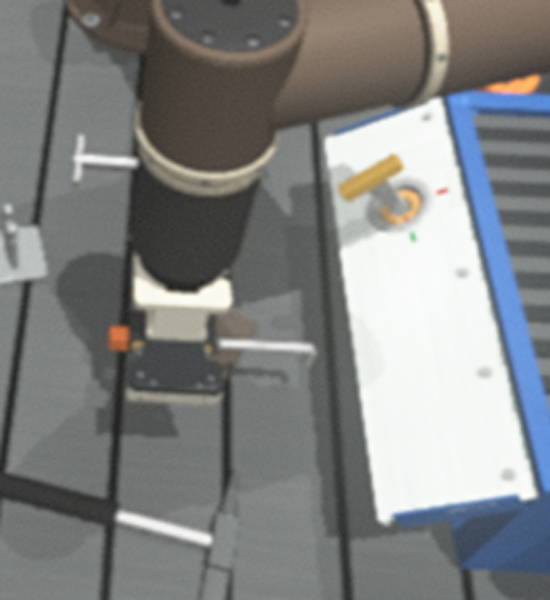

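```bash
python3 - <<'E'
from h import *
q,e=tri([ray('top',(80+127/2.5,60+240/2.5)),ray('scene',(260+436/2.5,120+45/2.5))]);print('ring',q,e)
q,e=tri([ray('top',(80+302/2.5,60+140/2.5)),ray('scene',(260+232/2.5,120+0/2.5))]);print('cap',q,e)
E
```

```text
ring [0.55118675 0.17899669 0.44683203] [np.float64(0.012023790982220443), np.float64(0.012023790982220365)]
cap [0.59816042 0.03895833 0.51661048] [np.float64(0.0008250985173902997), np.float64(0.0008250985173902964)]
```

View pics/scene14.png

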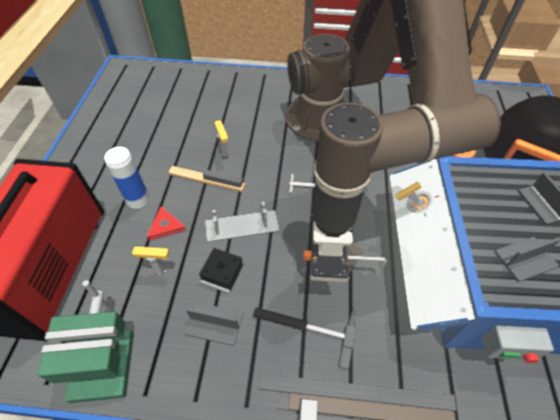

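Request:
servo_tool:
  rows:
    - [[0,0.0004,0.0012],[0,0,0],1]
    - [[-0.015,0,0],[0,0,0],1]
    - [[-0.015,0,0],[0,0,0],1]
    - [[-0.015,0,0],[0,0,0],1]
    - [[-0.015,0,0],[0,0,0],1]
    - [[-0.015,0,0],[0,0,0],1]
    - [[-0.015,0,0],[0,0,0],1]
    - [[0,0,0],[0,0,0],1]
    - [[0,0,0],[0,0,0],1]
    - [[0,0,0],[0,0,0],1]

```text
clock: 20.47
tool_pos: [0.5946, 0.1277, 0.0718]
orientation: [-179.9, -0.1, -87.3]
force: [1.0, 0.7, -2.2]
opening: 0.0158
```

```bash
python3 - <<'E'
from h import *
p,R,o=pose(); print(o['clock'],p,o['orientation'],o['force'],o['opening'])
hp=p+R.apply([-.1408,0,.0169]);print('hook pt',hp)
W=optics.snapshot('scene');cv2.imwrite('pics/scene15c.png',cv2.resize(W[120:360,260:480,::-1],None,fx=2.5,fy=2.5,interpolation=cv2.INTER_CUBIC))
E
```

```text
20.4667 [0.59458525 0.12770222 0.07179725] [-1.79925310e+02 -9.15356452e-02 -8.73408701e+01] [ 0.98825885  0.72278533 -2.22260623] 0.01578517095842668
hook pt [0.58807626 0.26832448 0.05467234]
```

View pics/scene15c.png

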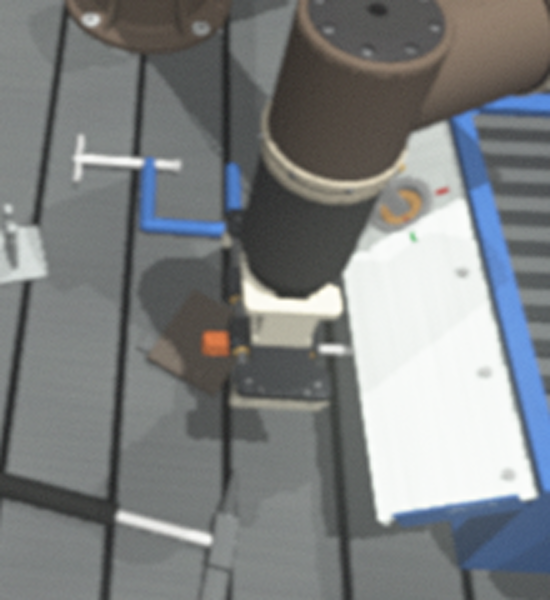

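Request:
servo_tool:
  rows:
    - [[0,0,0.005],[0,0,0],1]
    - [[0,0,0.005],[0,0,0],1]
    - [[0,0,0.005],[0,0,0],1]
    - [[0,0,0],[0,0,0],1]

```text
clock: 20.85
tool_pos: [0.594, 0.1265, 0.0554]
orientation: [180.0, -0.1, -87.4]
force: [-0.1, -0.0, -2.7]
opening: 0.0159
```

```bash
python3 - <<'E'
from h import *
p,R,o=pose(); print(o['clock'],p,o['force'],o['moment'])
E
```

```text
20.85 [0.59395065 0.12646358 0.05537108] [-0.11174602 -0.02903629 -2.65917962] [-0.0312861   0.15725751  0.00638903]
```

Request:
servo_tool:
  rows:
    - [[0,0,0.005],[0,0,0],1]
    - [[0,0,0.005],[0,0,0],1]
    - [[0,0,0],[0,0,0],1]
    - [[0,0,0],[0,0,0],1]
    - [[0.005,0,0],[0,0,0],1]
    - [[0.006,0,0],[0,0,0],1]
    - [[0.006,0,0],[0,0,0],1]
    - [[0.006,0,0],[0,0,0],1]
    - [[0.006,0,0],[0,0,0],1]
    - [[0.006,0,0],[0,0,0],1]

```text
clock: 21.68
tool_pos: [0.5966, 0.0918, 0.0472]
orientation: [-179.9, -0.1, -87.4]
force: [0.1, 3.3, -2.2]
opening: 0.0162
```

```bash
python3 - <<'E'
from h import *
p,R,o=pose(); print(o['clock'],p,o['force'],o['moment'])
E
```

```text
21.6833 [0.5966125  0.09178717 0.04716404] [ 0.1238393   3.33455036 -2.20228909] [1.22446324 0.2172232  0.04757638]
```

Request:
servo_tool:
  rows:
    - [[0.009,0,0],[0,0,0],1]
    - [[0.009,0,0],[0,0,0],1]
    - [[0.009,0,0],[0,0,0],1]
    - [[0.009,0,0],[0,0,0],1]
    - [[0.009,0,0],[0,0,0],1]
    - [[0.009,0,0],[0,0,0],1]
    - [[0.009,0,0],[0,0,0],1]
    - [[0.009,0,0],[0,0,0],1]
    - [[0.009,0,0],[0,0,0],1]
    - [[0.004,0,0],[0,0,0],1]
    - [[0,0,0],[0,0,0],1]

```text
clock: 22.6
tool_pos: [0.6, 0.0059, 0.047]
orientation: [-180.0, -0.1, -87.4]
force: [-1.2, 1.3, -1.7]
opening: 0.0159
```

```bash
python3 - <<'E'
from h import *
p,R,o=pose(); print(o['clock'],p,o['force'],o['moment'])
E
```

```text
22.6 [0.59996508 0.00587784 0.04702286] [-1.15864098  1.25523937 -1.6793181 ] [0.01471954 0.11638273 0.04336646]
```

Request:
servo_tool:
  rows:
    - [[0.005,0,0],[0,0,0],1]
    - [[0.005,0,0],[0,0,0],1]
    - [[0.003,0,0],[0,0,0],1]
    - [[0,0,0],[0,0,0],1]
    - [[0,0,0],[0,0,0],1]

```text
clock: 23.02
tool_pos: [0.6009, -0.0048, 0.0469]
orientation: [-179.9, -0.0, -87.4]
force: [-0.7, 7.8, -4.0]
opening: 0.0157
```

```bash
python3 - <<'E'
from h import *
p,R,o=pose(); print(o['clock'],p,o['force'],o['moment'])
W=optics.snapshot('scene');cv2.imwrite('pics/scene16c.png',cv2.resize(W[120:360,220:480,::-1],None,fx=2.5,fy=2.5,interpolation=cv2.INTER_CUBIC))
E
```

```text
23.0167 [ 0.60089905 -0.00475669  0.04692102] [-0.71112069  7.7970817  -3.99519081] [2.66660288 0.43191157 0.0517171 ]
```

View pics/scene16c.png

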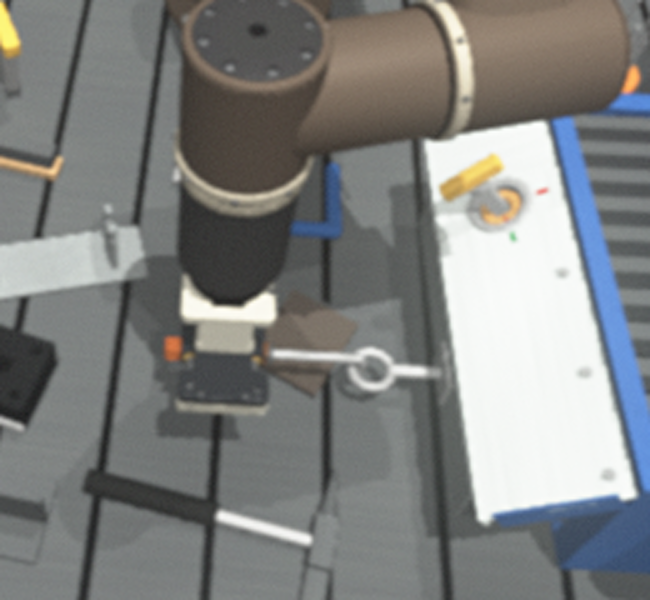

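```bash
python3 - <<'E'
from h import *
e=onz('scene',(368.8,268),.045);ob,B=boxT(.5518,.3114);print(e,B.T@(e-ob))
E
```

```text
[0.59602367 0.15037164 0.045     ] [-0.16286871 -0.03687342  0.045     ]
```

Request:
servo_tool:
  rows:
    - [[0.002,0,0],[0,0,0],1]
    - [[0,0,0],[0,0,0],1]
    - [[0,0,0],[0,0,0],1]

```text
clock: 23.32
tool_pos: [0.6012, -0.0051, 0.0467]
orientation: [-179.9, 0.1, -87.4]
force: [-1.3, 15.7, -4.1]
opening: 0.0158
```

Request:
servo_tool:
  rows:
    - [[-0.006,0,0],[0,0,0],1]
    - [[-0.006,0,0],[0,0,0],1]
    - [[0,0,0],[0,0,0],1]
    - [[0,0,-0.01],[0,0,0],1]
    - [[0,0,-0.02],[0,0,0],1]
    - [[0,0,-0.025],[0,0,0],1]
    - [[0,0,-0.025],[0,0,0],1]
    - [[0,0,0],[0,0,0],1]
    - [[0,0,0],[0,0,0],1]
    - [[0,0,0],[0,0,0],1]

```text
clock: 24.15
tool_pos: [0.5999, 0.0041, 0.1273]
orientation: [-179.9, -0.1, -87.4]
force: [1.2, -0.0, -2.8]
opening: 0.0157
```

```bash
python3 - <<'E'
from h import *
p,R,o=pose(); print(o['clock'],p,o['orientation'],o['force'],o['opening'])
g=np.load('grasp.npy');print(g)
d,rv=plan(g[:3]+[0,0,.08],Rt(g[3:]))
for n in ('top','scene'):
    W=optics.snapshot(n); 
    x0,y0=(150,100) if n=='top' else (220,180)
    cv2.imwrite(f'pics/{n}17c.png',cv2.resize(W[y0:y0+180,x0:x0+220,::-1],None,fx=3,fy=3,interpolation=cv2.INTER_CUBIC))
W=optics.snapshot('wrist');cv2.imwrite('pics/w17.png',W[:,:,::-1])
E
```

```text
24.15 [0.5998898  0.00405687 0.12729971] [-1.79903532e+02 -6.84430848e-02 -8.74217101e+01] [ 1.23728803 -0.03985667 -2.75615067] 0.01568287072392487
[ 4.82709084e-01 -2.19405967e-01  4.24088024e-02 -1.79920949e+02
 -1.03680389e-01 -7.35815190e+01]
shift tool [0.218  0.1271 0.0049] norm 0.2524 | turn units [ 0.    0.   -2.31]
```

View pics/scene17c.png

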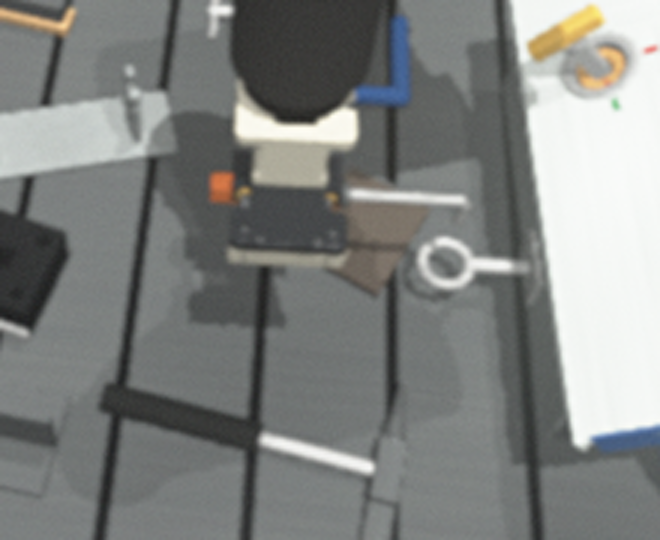

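View pics/w17.png

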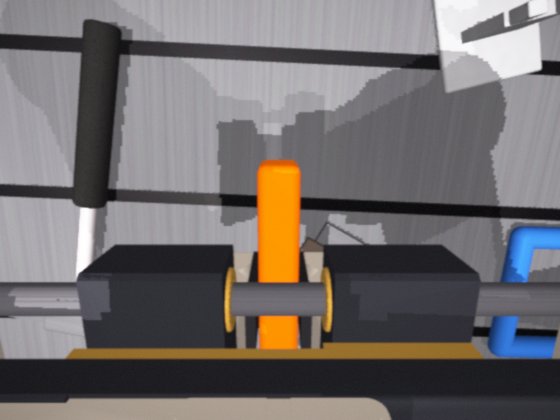

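View pics/top17c.png

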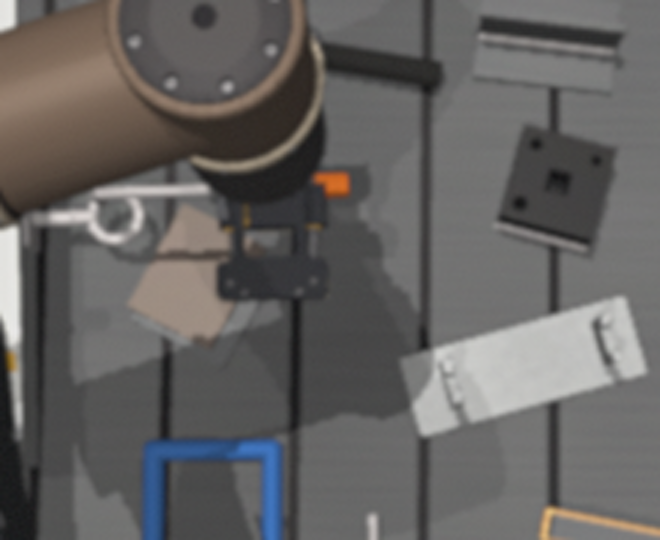

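Request:
servo_tool:
  rows:
    - [[0.0272,0.0159,0],[0,0,0],1]
    - [[0.0272,0.0159,0],[0,0,0],1]
    - [[0.0272,0.0159,0],[0,0,0],1]
    - [[0.0272,0.0159,0],[0,0,0],1]
    - [[0.0272,0.0159,0],[0,0,0],1]
    - [[0.0272,0.0159,0],[0,0,0],1]
    - [[0.0272,0.0159,0],[0,0,0],1]
    - [[0.0272,0.0159,0],[0,0,0],1]
    - [[0,0,0],[0,0,-0.77],1]
    - [[0,0,0],[0,0,-0.77],1]
    - [[0,0,0],[0,0,-0.77],1]
    - [[0,0,0],[0,0,0],1]
    - [[0,0,0],[0,0,0],1]
    - [[0,0,0],[0,0,0],1]

```text
clock: 25.47
tool_pos: [0.483, -0.2186, 0.1268]
orientation: [-180.0, -0.1, -73.7]
force: [0.2, -0.1, -2.3]
opening: 0.016
```

```bash
python3 - <<'E'
from h import *
p,R,o=pose(); print(o['clock'],p,o['orientation'],o['force'],o['opening'])
g=np.load('grasp.npy')
plan(g[:3],Rt(g[3:]))
W=optics.snapshot('wrist');cv2.imwrite('pics/w18.png',W[:,:,::-1])
W=optics.snapshot('scene');cv2.imwrite('pics/scene18c.png',cv2.resize(W[160:300,160:340,::-1],None,fx=4,fy=4,interpolation=cv2.INTER_CUBIC))
E
```

```text
25.4667 [ 0.48299103 -0.21859958  0.1267819 ] [-1.79971878e+02 -8.41602822e-02 -7.36642606e+01] [ 0.22900005 -0.08812471 -2.32117959] 0.016026709779576986
shift tool [0.0006 0.0005 0.0844] norm 0.0844 | turn units [ 0.01  0.   -0.01]
```

View pics/w18.png

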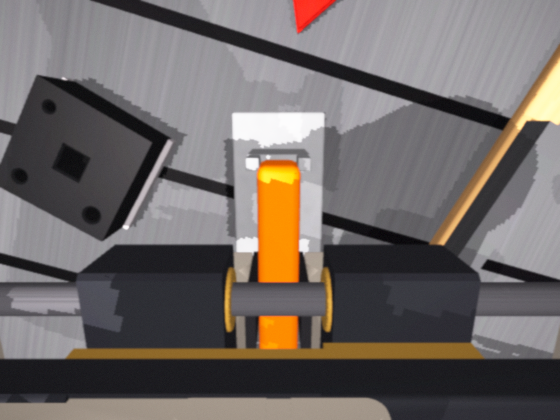

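View pics/scene18c.png

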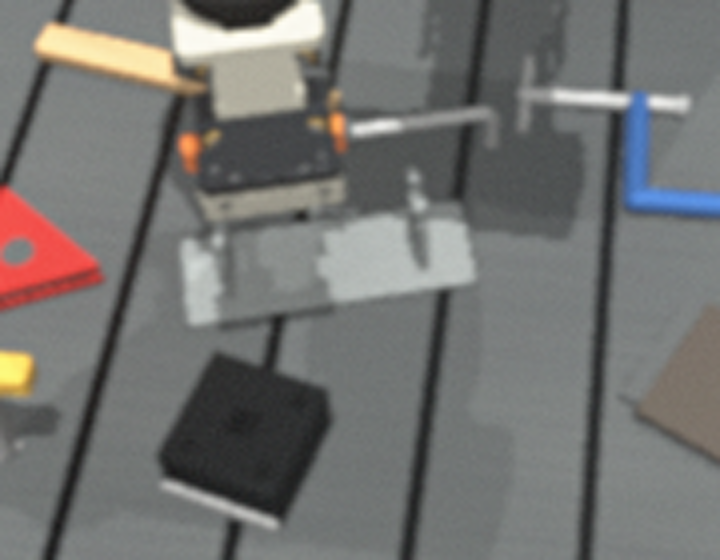

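Request:
servo_tool:
  rows:
    - [[0.0006,0.0005,0.015],[0,0,0],1]
    - [[0,0,0.02],[0,0,0],1]
    - [[0,0,0.015],[0,0,0],1]
    - [[0,0,0],[0,0,0],1]
    - [[0,0,0],[0,0,0],1]

```text
clock: 25.98
tool_pos: [0.4825, -0.2194, 0.0768]
orientation: [180.0, -0.1, -73.5]
force: [0.4, 0.5, -1.6]
opening: 0.0157
```

```bash
python3 - <<'E'
from h import *
p,R,o=pose(); print(o['clock'],p,o['force'])
g=np.load('grasp.npy'); plan(g[:3],Rt(g[3:]))
E
```

```text
25.9833 [ 0.48254948 -0.21938542  0.0768204 ] [ 0.36716181  0.53181063 -1.56251396]
shift tool [ 0.     -0.0002  0.0344] norm 0.0344 | turn units [0.02 0.01 0.01]
```

Request:
servo_tool:
  rows:
    - [[0,0,0.008],[0,0,0],1]
    - [[0,0,0.008],[0,0,0],1]
    - [[0,0,0.007],[0,0,0],1]
    - [[0,0,0.005],[0,0,0],1]
    - [[0,0,0.004],[0,0,0],1]
    - [[0,0,0.002],[0,0,0],1]
    - [[0,0,0],[0,0,0],1]
    - [[0,0,0],[0,0,0],1]

```text
clock: 26.65
tool_pos: [0.4831, -0.2196, 0.0433]
orientation: [-179.9, -0.1, -73.5]
force: [-1.0, 0.5, -2.2]
opening: 0.0157
```

```bash
python3 - <<'E'
from h import *
p,R,o=pose(); print(o['clock'],p,o['force'])
g=np.load('grasp.npy'); plan(g[:3],Rt(g[3:]))
W=optics.snapshot('scene');cv2.imwrite('pics/scene19c.png',cv2.resize(W[160:300,160:340,::-1],None,fx=4,fy=4,interpolation=cv2.INTER_CUBIC))
E
```

```text
26.65 [ 0.48313375 -0.21956353  0.04326444] [-1.03176968  0.52362289 -2.15982511]
shift tool [-0.0003  0.0004  0.0009] norm 0.001 | turn units [ 0.   -0.    0.01]
```

View pics/scene19c.png

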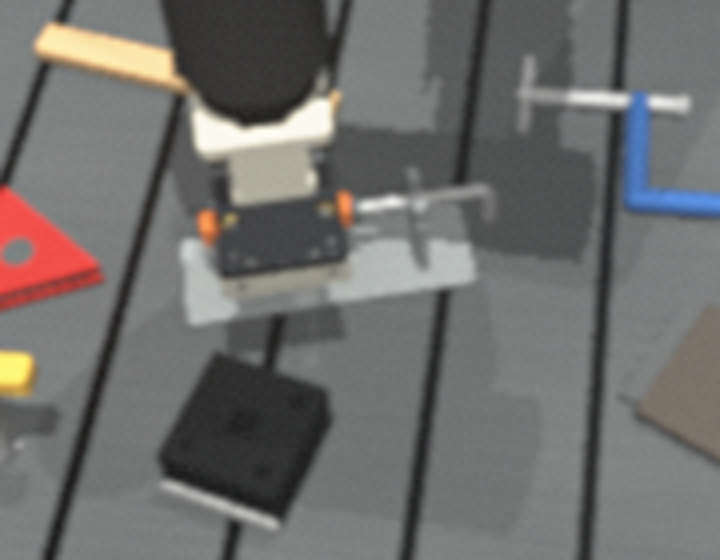

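In its slots and 0.9 mm above rest. Lower the last bit, release, retreat.

Request:
servo_tool:
  rows:
    - [[-0.0003,0.0004,0.001],[0,0,0],1]
    - [[0,0,0],[0,0,0],1]
    - [[0,0,0],[0,0,0],0.6]
    - [[0,0,0],[0,0,0],0.6]
    - [[0,0,0],[0,0,0],0.3]
    - [[0,0,0],[0,0,0],0]
    - [[0,0,0],[0,0,0],0]
    - [[0,0,0],[0,0,0],0]
    - [[0,0,0],[0,0,0],0]
    - [[0,0,0],[0,0,0],0]
    - [[0,0,-0.01],[0,0,0],0]
    - [[0,0,-0.03],[0,0,0],0]
    - [[0,0,-0.035],[0,0,0],0]
    - [[0,0,-0.035],[0,0,0],0]
    - [[0,0,-0.035],[0,0,0],0]
    - [[0,0,-0.035],[0,0,0],0]
    - [[0,0,-0.035],[0,0,0],0]
    - [[0,0,0],[0,0,0],0]
    - [[0,0,0],[0,0,0],0]

```text
clock: 28.28
tool_pos: [0.4832, -0.2192, 0.2604]
orientation: [-179.6, -0.2, -73.5]
force: [-0.6, -0.0, -1.3]
opening: 0.0878
```

```bash
python3 - <<'E'
from h import *
p,R,o=pose(); print(o['clock'],p,o['force'],o['opening'])
W=optics.snapshot('wrist');cv2.imwrite('pics/w20.png',W[:,:,::-1])
im=W[:,:,::-1].copy()
hsv=cv2.cvtColor(im,cv2.COLOR_BGR2HSV);m=((hsv[...,0]>5)&(hsv[...,0]<20)&(hsv[...,1]>180)&(hsv[...,2]>200)).astype('u1');m[:,:255]=0;m[:,300:]=0;m[245:]=0
c=max(cv2.findContours(m,0,2)[0],key=cv2.contourArea);r=cv2.minAreaRect(c);b=cv2.boxPoints(r)
P=np.array([onz('wrist',x,.072) for x in b])
i=np.argsort(b[:,1]);re=P[i[:2]].mean(0);fr=P[i[2:]].mean(0);d=fr-re
print(re,fr,np.linalg.norm(d),np.degrees(np.arctan2(d[1],d[0])))
W=optics.snapshot('scene');cv2.imwrite('pics/scene20.png',W[:,:,::-1]);cv2.imwrite('pics/scene20c.png',cv2.resize(W[150:290,180:450,::-1],None,fx=2.9,fy=2.9,interpolation=cv2.INTER_CUBIC))
W=optics.snapshot('top');cv2.imwrite('pics/top20.png',W[:,:,::-1])
E
```

```text
28.2833 [ 0.48317706 -0.21922593  0.26044104] [-0.6274521  -0.03216623 -1.26424955] 0.08783088874451477
[ 0.49635391 -0.26965467  0.072     ] [ 0.46876081 -0.17674303  0.072     ] 0.09692239550571212 106.54047700471574
```

View pics/w20.png

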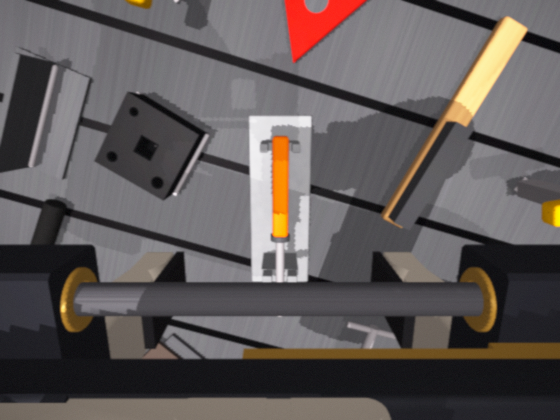

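View pics/scene20c.png

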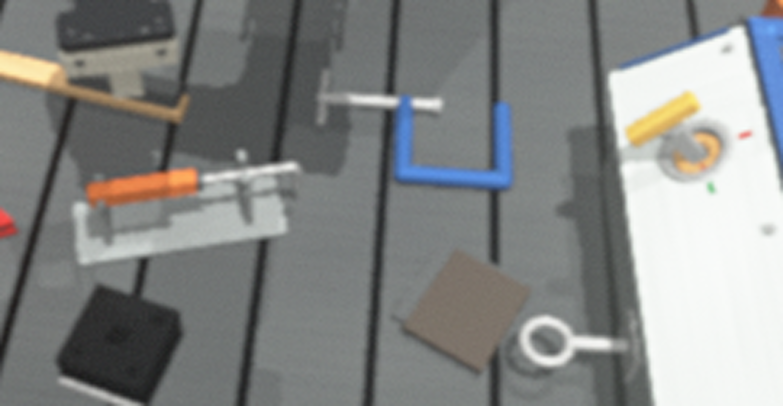

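View pics/top20.png

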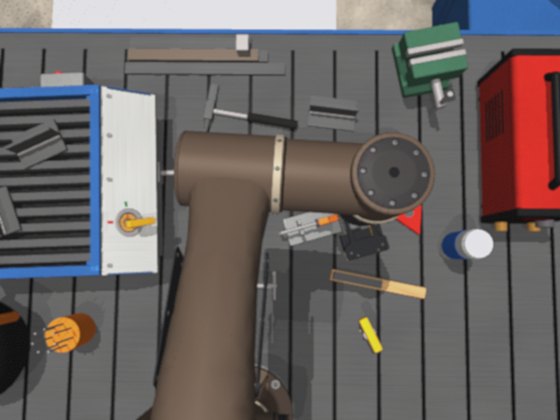

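```bash
python3 - <<'E'
from h import *
s=np.load('lock2.npy');_,n,_=lockpose(*boxT())
print(s+.05*n, proj('top',[s+.058*n]),proj('scene',[s+.05*n]))
im=cv2.imread('pics/top20.png');cv2.imwrite('pics/top20c.png',cv2.resize(im[190:250,100:180],None,fx=8,fy=8,interpolation=cv2.INTER_CUBIC))
im=cv2.imread('pics/scene20.png');cv2.imwrite('pics/scene20k.png',cv2.resize(im[165:225,380:460],None,fx=8,fy=8,interpolation=cv2.INTER_CUBIC))
E
```

```text
[0.46051655 0.22836992 0.19521195] [[137.85573768 219.8275996 ]] [[411.65268119 190.73171134]]
```

View pics/top20c.png

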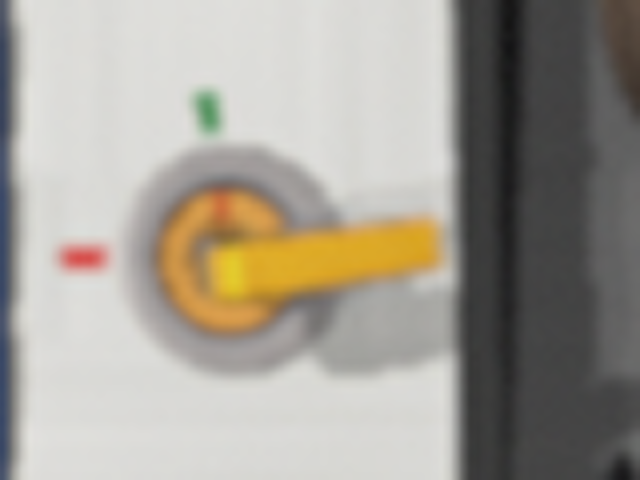

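View pics/scene20k.png

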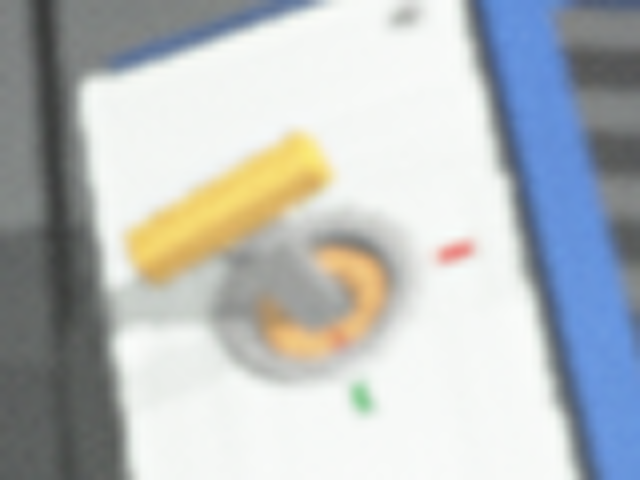

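```bash
python3 -c "
from plant import ctrl; print(ctrl.close_job())"
```

```text
the job is handed in; nothing more can be done
None
```

The tray is out at its stop, the key is in the turned lock, and the rod is back in its rest. I handed the job in at about 28 s; handing in gives no verdict.

**Key:** I took the 64 mm T-key from its stand; the loose one I measured is 84 mm, and I left both loose keys alone. It went into the lock until about 20 N pushed back at the expected depth. I turned it clockwise to the stop, where the torque rose, and left it there.

**Tray:** I dropped the hook into the eye without touching anything and pulled the tray out until the force rose to 16 N with almost no movement. The eye measured about 163 mm in front of the box. I then laid the rod back in both slots.

**Last checks:**
- **Rod:** within about 2 mm and 0.3° of where it lay at the start.
- **Tray:** the eye is still out in the last pictures.
- **Lock:** the pointer on the brass lines up with the green mark.
- **Bystanders:** none visibly moved in the pictures; I did not measure them.
- **Gripper:** open and clear at 0.26 m height.

**One disagreement:** the key's bar sits about 5 mm off its ideal place. It leans downhill within the socket's play, so I judged its foot to be well inside the 10 mm limit, but I could not see the foot directly.

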